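Set a depth-stop screw to a setting bar

ROBOT

A 6-joint arm with a two-finger parallel gripper is mounted at the origin on a cart in front of the work surface, level with it; the furniture and walls round the work are solid. World frame = base frame: x ahead of the robot, y to its left, z up, the work surface at z = 0. Lengths are in m, angles in rad, forces in N, time in s.
With the tool pointing down it reaches from about 0.3 to 0.825 m from the base axis. Payload 5.4 kg.
Tool frame: the origin (TCP) lies at the very end of the fingers, on their centre line; the grasp point (between the pads) lies 19 mm behind it; x points along the fingers, z is the direction in which the jaws open and shut, and the axes are right-handed (so a half turn about x gives the same grasp; the last joint's range is limited). The gripper opens to 92 mm and grips with 3 to 60 N. Pads are 20 mm wide; open, the fingers measure 128 mm over their backs; the gripper's body (75 mm by 189 mm) begins 69 mm behind the grasp point.
Start: joints at [0.964, 0.158, 1.597, -0, 1.386, -0.21], TCP at [0.222, 0.53, 0.19] pointing down, gripper open.
Joint ranges: [-2.91, 2.91], [-0.94, 2.29], [0.18, 2.7], [-1.29, 4.43], [0.17, 2.64], [-3, 3]. Speed limits (rad/s): [2.57, 2.57, 3.14, 3.14, 3.14, 3.14].

INTERFACE

Orientations are given as a unit quaternion [w, x, y, z].
In Python, from station import * gives the robot as it stands. The module is installed in compiled form; this text tells all that it offers.
- The arm moves only by the shell command python3 -m jog 'ROWS' [FORCE]. ROWS is a JSON object of lists of equal length, an entry for each row: "jaw": the closure, from -1 (fully open) to 1 (shut), so that 0 is half open; "delta_pos": the shift along the tool's x, y, z in m, a list of three; "twist": the turn about the tool's x in rad. In form: {"jaw": [jaw, ...], "delta_pos": [[dx, dy, dz], ...], "twist": [twist, ...]}. A call has 1 to 5 rows; each row shifts and turns the commanded pose from where the row before left it, along the tool's axes as they then stand; what a row does not reach is not made up. A row lasts 1/12 s, in which the tool goes at most 41.7 mm and 7.16 degrees, less where a joint would pass 70% of its speed; a pose out of reach is approached as far as the arm can. A call with a gripper value outside its range is refused whole. The fingers move at their own pace and stop on an object; FORCE is the grip in N (left out, the last holds). Time passes only in rows, so rows that do not move let the fingers close. It gives the time, the measured TCP pose, the force and the opening at its end, in the units of the state.
- get_obs(): the state, without advancing time (a new reading comes with each control period).
- read_camera(name): name is "side" or "top" or "wrist"; returns the picture (420x560x3 uint8, red, green, blue); there is no depth.
- calibration(name): a dict with "intrinsics" (3x3 intrinsics, pixels), "rvec" (rotation vector, rad) and "tvec" (3), from world to camera coordinates, as OpenCV has them. Camera axes: x right, y down, z forward; pixel columns grow to the right and rows downward; lengths in m; the calibration is good to about 2 mm. A picture is of the moment at which its call begins: read the wrist's pose just before it. calibration takes no time and is no camera call; for the wrist camera it gives the pose at the moment of the call.
- close_job(): hands the job in, once; it reports no verdict.
The state is a dict: "clock": time; "q": joint angles; "joint_velocities": joint speeds; "tau": joint torques, N m; "position": TCP position; "eef_rot": TCP orientation; "contact_force": force on the tool from outside, world axes, zero at the start; "wrist_torque": the same for the moment, N m; "grip_width": finger opening in m.
Only numpy, scipy, OpenCV 4.12 (cv2) and the standard library are available. Lean on these libraries where they do the work, as an engineer would, in place of code of your own. Each camera call takes 0.05 s, during which the arm holds its last target.

TASK

With the setting bar lying home against the end wall of the stop fixture's channel, use the orange T-handled driver to turn the stop screw down until its sprung foot nips the bar so that it just drags: not loose, not jammed. Then draw the bar about a centimetre out of the open end of the channel under that drag (if it is too free or too stiff, push it home and readjust) and leave it there, still nipped, with the driver standing home in the screw head and the things around left alone.

Things in the scene. Friction and masses are not known exactly. Their poses are not given: they have to be found in the camera images.
- stop_fixture: Grey and steel fixture fixed to the bench, 120 x 84 x 58 mm plus screw head; origin on the bench under the screw axis. A channel (floor 20 mm above the bench, 21 mm wide, fences 8 mm high) runs along its x from an end wall at x = +34 mm to the open end at x = -75 mm (robot side). A beam over x = 0 (46 to 58 mm high, on posts at y = +-30 mm) carries the vertical stop screw.
- head_mouth (a point): Fixed point on the screw axis, 80 mm above the bench: the mouth of the screw head when the screw is at 0. The dark head, 32 x 32 mm and 20 mm high, has a chamfered square socket 13.2 mm wide, 18 mm deep, its sides parallel to the fixture's x and y at screw angle 0. The head sinks with the screw.
- stop_screw (a joint): Turn of the stop screw in rad, 0 at the start; grows when turned clockwise seen from above, which lowers head and foot by 12 mm a turn (1.91 mm per rad). Turns from -0.8 to 4, stays where it is left; thread friction about 0.05 N m. The driver has some degrees of play in the socket; from touch on the screw turns stiffer, and lags behind the hand by some hundredths of a rad more than before.
- channel_end (a point): Point at the foot of the end wall's inner face, in the middle of the channel floor (20 mm above the bench); fixed to the fixture.
- setting_bar: Steel bar 152 x 18 x 12 mm, 0.2 kg, lying in the channel, one end at its wall; origin at the centre of its underside, x along it towards the end wall. Its other end (dark dot) is 42 mm out of the channel, 20 mm above the bench: take it there across its 18 mm, 61 to 66 mm from its middle. Pressing that end down while pushing makes it bind. Pull to slide it: about 0.9 to 1.4 times the foot force.
- bar_end (a point): The middle of the lower edge of the bar's inner end: at channel_end when the bar is home, and as far from it as the bar has been drawn out.
- driver: Driver standing upright in its wooden block: orange flat grip 46 mm wide (its x), 16 mm thick (its y), 34 mm high, its middle 60 mm above the tip; shank; 22 mm shoulder disc 18 mm above the tip; below it a 12 mm square bit (sides parallel to x and y) with a 9 mm lead-in. Origin at the tip, z up. Home in the screw head when the shoulder sits on the mouth. About 0.12 kg.
- driver_rest: Wooden block 64 x 64 x 34 mm fixed to the bench, with a 15 mm square hole 22 mm deep in its top, in which the driver stands with its shoulder on the top; origin under its centre.
- wax_ring: Small green wax ring, 37 mm across and 14 mm high, loose on the bench: leave alone.
- loupe: Black folding loupe, 66 x 40 x 12 mm, loose on the bench: leave alone.
- polish_bar: Brown and grey polishing bar, 34 x 96 x 32 mm, loose on the bench: leave alone.
- screw_shaft: Shaft of the stop screw with its head (origin 20 mm below the mouth) and, below, a 16 mm round brass foot that turns with it on a spring of 8 N per mm: once it touches, a further rad adds about 15 N. The foot's reach differs from job to job and is not measured: it first clears the bar by 0.5 to 2.7 mm. Right setting: foot force about 6 N (3 to 9.5 N is good), never over 20 N.

How it is judged:
By the outcome, as a careful person would: the job done as asked, in the order asked, and still so for the second after the job is handed in, with the robot touching nothing.
It also fails if it takes over 72 s, if anything falls off the work surface, if the arm or the gripper's body presses on something with over 40 N, if the wrist force passes 120 N, or if a joint passes its speed limit or range.

## Working session

There is one attempt and no reset: what is moved stays moved. The work goes in short steps, Python scripts to look and compute and a shell command to move; the robot and the scene stay as the last step left them, time stands still between calls to the robot, and variables do not carry over. Pictures are saved under pics/ and viewed, and the job is handed in when it is done.

```bash
mkdir -p pics; ls; cat > h.py <<'E'
from station import *
import numpy as np, cv2
def cal(n):
    c=calibration(n);K=np.array(c["intrinsics"]);R=cv2.Rodrigues(np.array(c["rvec"],float))[0];t=np.array(c["tvec"],float).ravel()
    return K,R,t
def ray(n,u,v,z,c=None):
    K,R,t=c or cal(n)
    d=R.T@np.linalg.solve(K,[u,v,1.]);o=-R.T@t
    return o+d*(z-o[2])/d[2]
def proj(n,p,c=None):
    K,R,t=c or cal(n);q=K@(R@np.array(p,float)+t);return q[:2]/q[2]
def snap(n,f):
    c=cal(n);im=read_camera(n);cv2.imwrite(f"pics/{f}.png",im[:,:,::-1]);return im,c
def st():
    o=get_obs();print({k:np.round(o[k],4).tolist() for k in("clock","q","position","eef_rot","contact_force","wrist_torque","grip_width")});return o
E
python3 - <<'E'
from h import *
st()
for n in("top","side","wrist"): snap(n,n+"0"); K,R,t=cal(n); print(n,K.round(1).tolist(),(-R.T@t).round(3),R.round(2).tolist())
E
```

```text
pics
{'clock': 0.0, 'q': [0.9639, 0.159, 1.5982, 0.0, 1.3862, -0.2101], 'position': [0.2218, 0.5298, 0.1885], 'eef_rot': [0.5881, -0.3919, 0.5893, 0.3914], 'contact_force': [0.237, -0.6328, 0.0446], 'wrist_torque': [0.0011, 0.0014, 0.0179], 'grip_width': 0.0919}
top [[480.5, 0.0, 278.2], [0.0, 480.5, 215.9], [0.0, 0.0, 1.0]] [0.477 0.046 1.275] [[0.01, -1.0, -0.0], [-1.0, -0.01, -0.06], [0.06, 0.0, -1.0]]
side [[472.3, 0.0, 276.4], [0.0, 472.3, 214.8], [0.0, 0.0, 1.0]] [ 0.452 -0.665  0.695] [[0.99, -0.13, -0.01], [-0.09, -0.64, -0.76], [0.09, 0.76, -0.65]]
wrist [[329.1, 0.0, 277.3], [0.0, 329.1, 207.0], [0.0, 0.0, 1.0]] [0.152 0.559 0.383] [[0.39, 0.92, -0.0], [0.89, -0.37, 0.27], [0.25, -0.11, -0.96]]
```

View pics/top0.png

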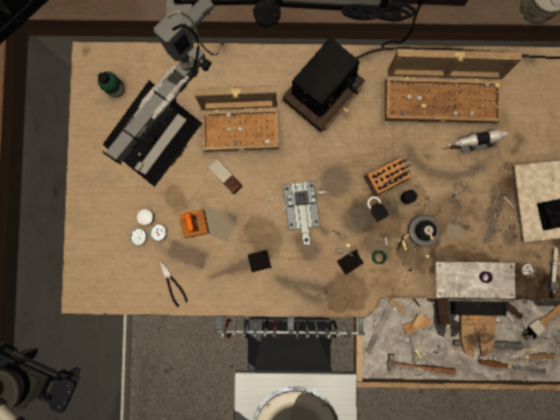

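View pics/side0.png

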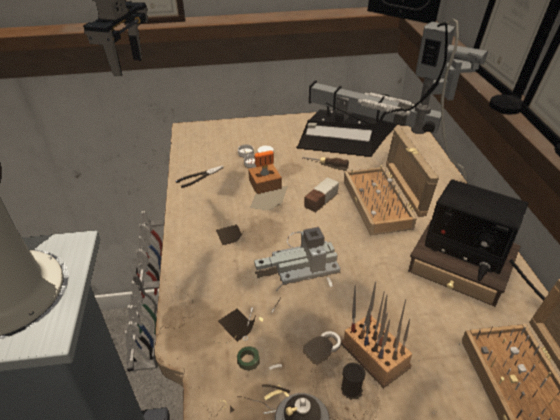

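View pics/wrist0.png

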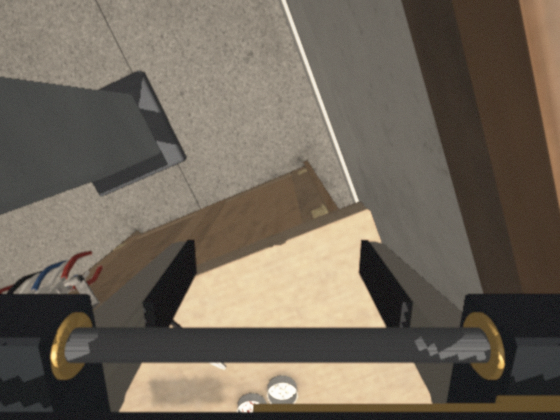

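```bash
python3 - <<'E'
import cv2
a=cv2.imread('pics/top0.png');b=cv2.imread('pics/side0.png')
x=cv2.resize(a[160:260,160:340],None,fx=4.4,fy=4.4,interpolation=cv2.INTER_CUBIC);cv2.imwrite('pics/t1.png',x)
x=cv2.resize(b[130:290,230:360],None,fx=3.7,fy=3.7,interpolation=cv2.INTER_CUBIC);cv2.imwrite('pics/s1.png',x)
E
```

```text
(no output)
```

View pics/t1.png

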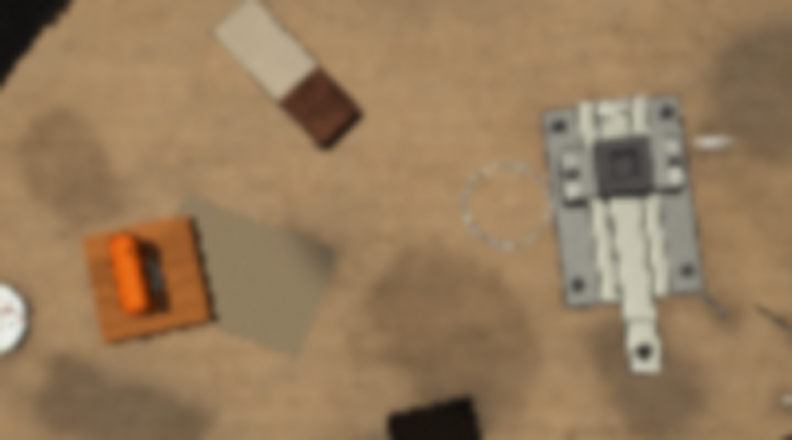

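View pics/s1.png

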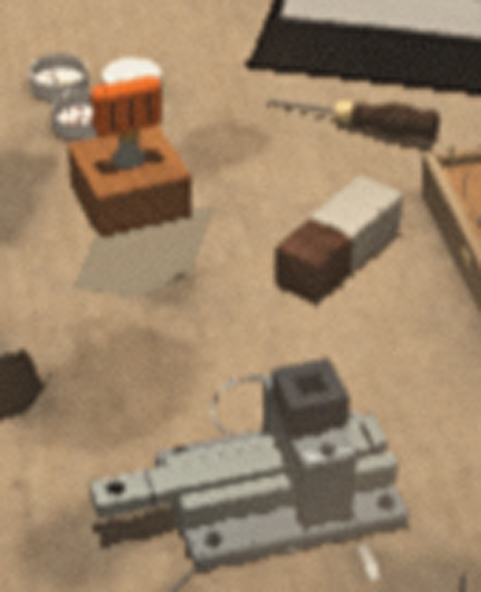

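```bash
python3 - <<'E'
from h import *
from scipy.spatial.transform import Rotation as Ro
def q2R(q): return Ro.from_quat([q[1],q[2],q[3],q[0]]).as_matrix()
o=get_obs();R=q2R(o["eef_rot"]);print("tool axes cols",R.round(3).tolist())
K,Rc,t=cal("wrist");print("cam in tool",(R.T@(-Rc.T@t-o["position"])).round(4), (R.T@Rc.T).round(3).tolist())
T=lambda x,y:(160+(x+.5)/4.4-.5,160+(y+.5)/4.4-.5)
def p(name,x,y,z): print(name,ray("top",*T(x,y),z).round(4))
p("block corners",85,237,.034);p("",190,216,.034);p("",212,320,.034);p("",107,342,.034)
p("grip ends",121,236,.086);p("",138,311,.086)
p("head c",624,166,.08); p("dot",643,352,.032);p("head corn",598,145,.08);p("",650,140,.08);p("",652,192,.08);p("",600,197,.08)
p("base",545,113,.01);p("",677,97,.01);p("",703,290,.01);p("",568,306,.01)
# side refined: S crop
S=lambda x,y:(230+(x+.5)/3.7-.5,130+(y+.5)/3.7-.5)
def s(name,x,y,z): print(name,ray("side",*S(x,y),z).round(4))
s("headc",312,383,.08);s("dot",115,488,.032);s("gripmid",127,108,.078)
s("blk",68,150,.034);s("",108,192,.034);s("",190,182,.034);s("",160,130,.034)
E
```

```text
tool axes cols [[-0.001, -0.922, 0.386], [-0.001, 0.386, 0.922], [-1.0, 0.0, -0.001]]
cam in tool [-0.1941  0.0755 -0.0005] [[0.0, -0.272, 0.962], [-0.0, -0.962, -0.272], [1.0, -0.0, -0.0]]
block corners [0.5596 0.3072 0.034 ]
 [0.5728 0.2456 0.034 ]
 [0.5118 0.2313 0.034 ]
 [0.498  0.2926 0.034 ]
grip ends [0.557  0.2759 0.086 ]
 [0.5148 0.2653 0.086 ]
head c [ 0.6011 -0.0076  0.08  ]
dot [ 0.4965 -0.022   0.032 ]
head corn [0.6129 0.0073 0.08  ]
 [ 0.6161 -0.0222  0.08  ]
 [ 0.5865 -0.0236  0.08  ]
 [0.5832 0.0058 0.08  ]
base [0.6398 0.0372 0.01  ]
 [ 0.6505 -0.0422  0.01  ]
 [ 0.5344 -0.0588  0.01  ]
 [0.5237 0.0219 0.01  ]
headc [ 0.6012 -0.0088  0.08  ]
dot [ 0.4951 -0.0229  0.032 ]
gripmid [0.5342 0.2642 0.078 ]
blk [0.4961 0.2867 0.034 ]
 [0.5176 0.2363 0.034 ]
 [0.5708 0.2393 0.034 ]
 [0.559  0.3008 0.034 ]
```

```bash
python3 -m jog '{"jaw":[-1,-1,-1,-1,-1],"delta_pos":[[0,-0.03,-0.009],[0,-0.04,-0.012],[0,-0.04,-0.012],[0,-0.04,-0.012],[0,-0.04,-0.012]],"twist":[0,0,0,0,0]}'
python3 -m jog '{"jaw":[-1,-1,-1,-1,-1],"delta_pos":[[0,-0.04,-0.012],[0,-0.04,-0.012],[0,-0.04,-0.012],[0,-0.04,-0.012],[0,-0.03,-0.01]],"twist":[0,0,0,0,0]}'
python3 -m jog '{"jaw":[-1,-1,-1,-1,-1],"delta_pos":[[0,0,0],[0,0,0],[0,0,0],[0,0,0],[0,0,0]],"twist":[-0.12,-0.125,-0.125,-0.125,-0.12]}'
python3 - <<'E'
from h import *
st(); snap("wrist","w1")
E
```

```text
clock: 0.57
position: [0.3761, 0.4031, 0.1893]
eef_rot: [0.589, -0.392, 0.589, 0.392]
contact_force: [-0.8, 1.0, 0.3]
grip_width: 0.0919
clock: 0.98
position: [0.5297, 0.2753, 0.1892]
eef_rot: [0.589, -0.391, 0.589, 0.391]
contact_force: [-0.5, 0.2, 0.9]
grip_width: 0.0917
clock: 1.4
position: [0.5275, 0.2776, 0.189]
eef_rot: [0.441, -0.553, 0.441, 0.553]
contact_force: [-0.5, -0.6, -0.1]
grip_width: 0.0917
{'clock': 1.4, 'q': [0.282, 0.2136, 1.5349, 0.0, 1.394, -1.5129], 'position': [0.5275, 0.2776, 0.189], 'eef_rot': [0.4407, -0.5526, 0.4412, 0.553], 'contact_force': [-0.5196, -0.6223, -0.1457], 'wrist_torque': [0.0214, 0.0118, 0.0077], 'grip_width': 0.0917}
```

View pics/w1.png

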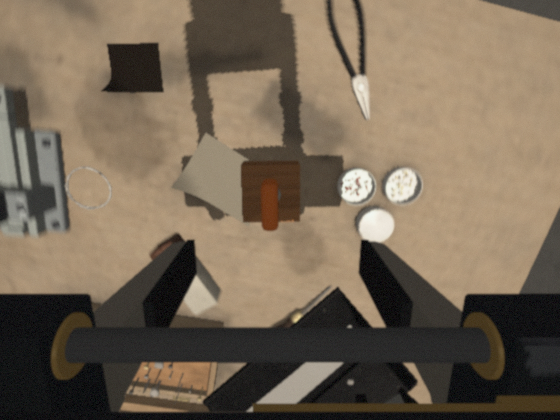

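```bash
python3 - <<'E'
from h import *
im=cv2.imread('pics/w1.png')
cv2.imwrite('pics/w1c.png',cv2.resize(im[145:245,220:325],None,fx=6,fy=6,interpolation=cv2.INTER_CUBIC))
hsv=cv2.cvtColor(im,cv2.COLOR_BGR2HSV)
m=cv2.inRange(hsv,(3,215,130),(16,255,255));m[:150]=0;m[250:]=0
n,l,s,c=cv2.connectedComponentsWithStats(m);i=1+s[1:,4].argmax();print(s[i],c[i])
pts=np.argwhere(l==i)[:,::-1].astype(np.float32);r=cv2.minAreaRect(pts);print(r)
print(ray("wrist",*r[0],.093).round(4))
E
```

```text
Traceback (most recent call last):
ValueError: attempt to get argmax of an empty sequence
```

View pics/w1c.png

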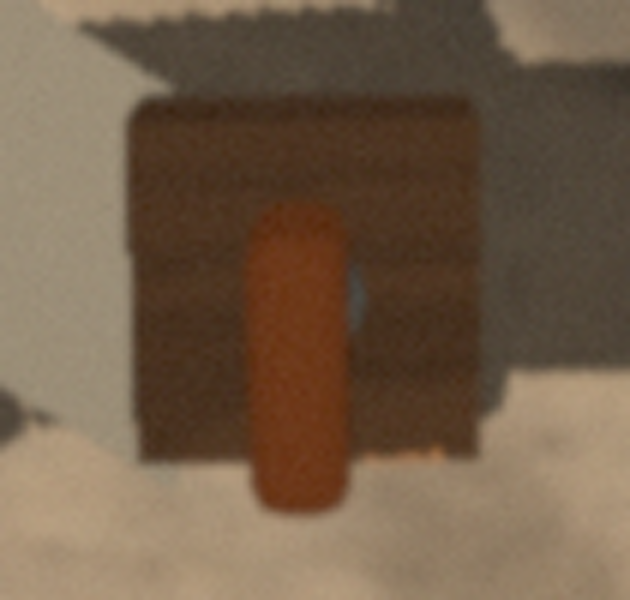

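```bash
python3 - <<'E'
from h import *
g=lambda x,y:(220+(x+.5)/6-.5,145+(y+.5)/6-.5)
for n,x,y,z in[("gripR",298,203,.093),("gripF",298,512,.093),("L",247,360,.093),("Rr",348,360,.093),("blk",140,460,.034),("",478,458,.034),("",475,112,.034),("",130,112,.034)]:
    print(n,ray("wrist",*g(x,y),z).round(4))
o=get_obs();from scipy.spatial.transform import Rotation as Ro
q=o["eef_rot"];R=Ro.from_quat([q[1],q[2],q[3],q[0]]).as_matrix();print(R.round(3).tolist())
E
```

```text
gripR [0.509  0.2649 0.093 ]
gripF [0.5566 0.2757 0.093 ]
L [0.5345 0.2627 0.093 ]
Rr [0.531  0.2777 0.093 ]
blk [0.5742 0.2481 0.034 ]
 [0.5596 0.3093 0.034 ]
 [0.4972 0.293  0.034 ]
 [0.5111 0.2335 0.034 ]
[[-0.001, -0.974, -0.227], [-0.0, -0.227, 0.974], [-1.0, 0.001, -0.0]]
```

```bash
python3 -m jog '{"jaw":[-1,-1,-1,-1,-1],"delta_pos":[[0.02,-0.0047,-0.0084],[0.035,0,0],[0.035,0,0],[0.03,0,0],[0.012,0,0]],"twist":[0,0,0,0,0]}'
python3 - <<'E'
from h import *
st(); snap("wrist","w2")
E
```

```text
clock: 1.87
position: [0.5304, 0.2696, 0.0522]
eef_rot: [0.441, -0.549, 0.446, 0.553]
contact_force: [-1.1, -1.4, -0.3]
grip_width: 0.0915
{'clock': 1.8667, 'q': [0.2674, 0.3549, 1.647, 0.0, 1.1481, -1.5191], 'position': [0.5304, 0.2696, 0.0522], 'eef_rot': [0.4409, -0.5492, 0.4457, 0.5526], 'contact_force': [-1.1209, -1.3944, -0.2707], 'wrist_torque': [0.1037, 0.0244, -0.0473], 'grip_width': 0.0915}
```

View pics/w2.png

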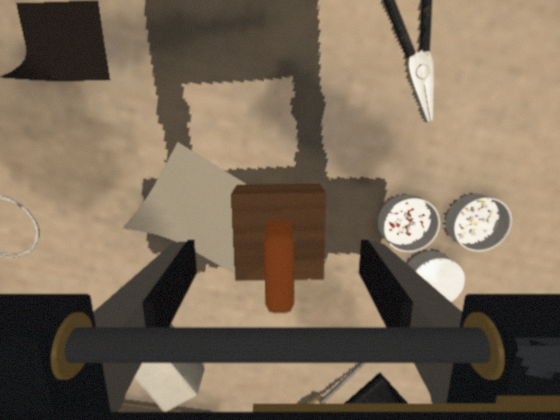

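```bash
python3 -m jog '{"jaw":[-1,-1,0.4,1,1],"delta_pos":[[0,0,0],[0,0,0],[0,0,0],[0,0,0],[0,0,0]],"twist":[0,0,0,0,0]}' 40
python3 -m jog '{"jaw":[1,1,1],"delta_pos":[[0,0,0],[0,0,0],[0,0,0]],"twist":[0,0,0]}'
python3 - <<'E'
from h import *
st()
E
```

```text
clock: 2.33
position: [0.5353, 0.271, 0.0592]
eef_rot: [-0.443, 0.552, -0.442, -0.551]
contact_force: [0.0, 0.2, -0.8]
grip_width: 0.074
clock: 2.58
position: [0.5342, 0.2707, 0.0577]
eef_rot: [-0.443, 0.552, -0.443, -0.551]
contact_force: [-0.1, 0.3, 0.3]
grip_width: 0.0539
{'clock': 2.5833, 'q': [0.2675, 0.3499, 1.6413, -0.0, 1.1501, -1.5214], 'position': [0.5342, 0.2707, 0.0577], 'eef_rot': [-0.4427, 0.5515, -0.4425, -0.5514], 'contact_force': [-0.1279, 0.3125, 0.2727], 'wrist_torque': [-0.016, 0.0521, -0.0023], 'grip_width': 0.0539}
```

```bash
python3 -m jog '{"jaw":[1,1,1,1,1],"delta_pos":[[0,0,0],[0,0,0],[0,0,0],[0,0,0],[0,0,0]],"twist":[0,0,0,0,0]}'
python3 -m jog '{"jaw":[1,1,1],"delta_pos":[[0,0,0],[0,0,0],[0,0,0]],"twist":[0,0,0]}'
python3 - <<'E'
from h import *
st()
E
```

```text
clock: 3.0
position: [0.534, 0.2707, 0.0575]
eef_rot: [0.443, -0.551, 0.443, 0.551]
contact_force: [0.6, -0.2, -0.5]
grip_width: 0.0205
clock: 3.25
position: [0.5341, 0.2706, 0.0574]
eef_rot: [0.443, -0.551, 0.443, 0.551]
contact_force: [-0.4, 0.1, -0.1]
grip_width: 0.0154
{'clock': 3.25, 'q': [0.2674, 0.3503, 1.6414, -0.0, 1.1499, -1.5215], 'position': [0.5341, 0.2706, 0.0574], 'eef_rot': [0.4426, -0.5515, 0.4426, 0.5515], 'contact_force': [-0.3944, 0.1248, -0.0924], 'wrist_torque': [0.0008, -0.0524, -0.0172], 'grip_width': 0.0154}
```

```bash
python3 -m jog '{"jaw":[1,1,1,1,1],"delta_pos":[[-0.03,0,0],[-0.04,0,0],[-0.04,0,0],[-0.01,0,-0.03],[0,0,-0.04]],"twist":[0,0,0,0,0]}'
python3 -m jog '{"jaw":[1,1,1,1,1],"delta_pos":[[0,0,-0.04],[0,0,-0.04],[0,0,-0.04],[0,0,-0.035],[0,-0.002,-0.022]],"twist":[0,0,0,0,0]}'
python3 -m jog '{"jaw":[1,1,1],"delta_pos":[[0,0,0],[0,0,0],[0,0,0]],"twist":[0.03,0.035,0.03]}'
python3 - <<'E'
from h import *
st(); snap("wrist","w3")
E
```

```text
clock: 3.67
position: [0.5517, 0.2044, 0.1828]
eef_rot: [-0.444, 0.554, -0.439, -0.551]
contact_force: [0.2, -0.8, -0.8]
grip_width: 0.0153
clock: 4.08
position: [0.5895, 0.0264, 0.1772]
eef_rot: [-0.443, 0.551, -0.444, -0.551]
contact_force: [0.3, -0.1, -1.4]
grip_width: 0.0153
clock: 4.33
position: [0.5893, 0.0293, 0.177]
eef_rot: [0.469, -0.529, 0.469, 0.529]
contact_force: [-0.4, 0.1, -0.4]
grip_width: 0.0156
{'clock': 4.3333, 'q': [-0.1551, 0.2067, 1.5668, 0.0001, 1.369, -1.8461], 'position': [0.5893, 0.0293, 0.177], 'eef_rot': [0.4689, -0.5288, 0.4692, 0.5294], 'contact_force': [-0.3699, 0.0506, -0.4375], 'wrist_torque': [0.0742, 0.0063, -0.0685], 'grip_width': 0.0156}
```

View pics/w3.png

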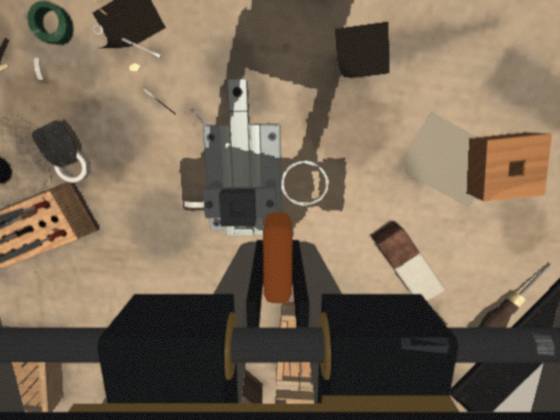

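```bash
python3 - <<'E'
import cv2
a=cv2.imread('pics/w3.png')
x=cv2.resize(a[70:240,195:290],None,fx=3.5*1.0,fy=3.5,interpolation=cv2.INTER_CUBIC);cv2.imwrite('pics/w3a.png',x)
x=a[175:240,200:300];x=cv2.convertScaleAbs(cv2.resize(x,None,fx=8,fy=8,interpolation=cv2.INTER_CUBIC),alpha=1.8);cv2.imwrite('pics/w3b.png',x)
E
```

```text
(no output)
```

View pics/w3a.png

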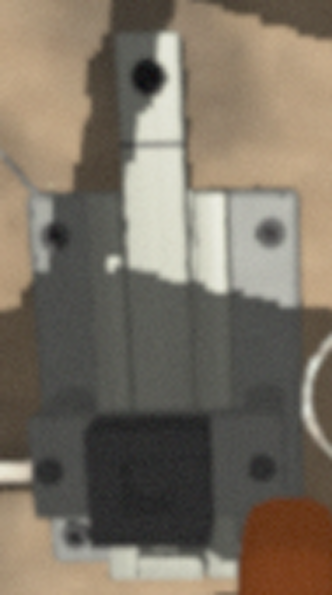

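View pics/w3b.png

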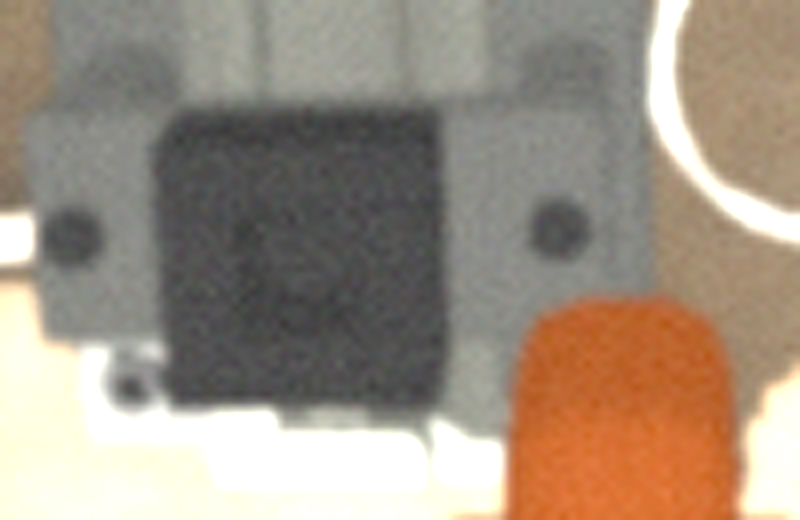

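```bash
python3 - <<'E'
from h import *
g=lambda x,y:(200+(x+.5)/8-.5,175+(y+.5)/8-.5)
f=lambda x,y:(195+(x+.5)/3.5-.5,70+(y+.5)/3.5-.5)
P=lambda n,uv,z:(print(n,ray("wrist",*uv,z).round(4)),ray("wrist",*uv,z))[1]
c=[P("hd",g(*p),.08) for p in[(163,135),(440,133),(445,405),(168,407)]];print(np.mean(c,0))
b1=P("b1",g(73,238),.058);b2=P("b2",g(560,230),.058);print((b1+b2)/2)
P("sock",g(300,275),.08)
d=P("dot",f(149,76),.032)
e=P("bar end L",f(116,32),.032);e2=P("bar end R",f(178,32),.032)
h=np.mean(c,0); print("yaw dot-head",np.degrees(np.arctan2(*(h-d)[1::-1])), "len",np.linalg.norm((h-d)[:2]))
for p in[(30,190),(298,190)]:P("base corner",f(*p),.012)
from scipy.spatial.transform import Rotation as Ro
q=get_obs()["eef_rot"];R=Ro.from_quat([q[1],q[2],q[3],q[0]]).as_matrix();print(R.round(3).tolist())
E
```

```text
hd [ 0.587 -0.024  0.08 ]
hd [0.5831 0.0072 0.08  ]
hd [0.6154 0.011  0.08  ]
hd [ 0.6195 -0.0211  0.08  ]
[ 0.60123035 -0.00673722  0.08      ]
b1 [ 0.6068 -0.0374  0.058 ]
b2 [0.5987 0.0221 0.058 ]
[ 0.6027746  -0.00762655  0.058     ]
sock [ 0.6016 -0.0072  0.08  ]
dot [ 0.4972 -0.0217  0.032 ]
bar end L [ 0.4868 -0.0317  0.032 ]
bar end R [ 0.4848 -0.0147  0.032 ]
yaw dot-head 8.173588548887192 len 0.10509764449214615
base corner [ 0.533 -0.057  0.012]
base corner [0.5233 0.0235 0.012 ]
[[-0.001, -0.993, -0.119], [0.0, -0.119, 0.993], [-1.0, 0.001, 0.0]]
```

```bash
python3 - <<'E'
from h import *
im=cv2.imread('pics/w3.png');hsv=cv2.cvtColor(im,cv2.COLOR_BGR2HSV)
m=cv2.inRange(hsv,(3,170,60),(16,255,255))
n,l,s,c=cv2.connectedComponentsWithStats(m);i=1+s[1:,4].argmax();print(s[i],c[i])
x,y,w,h=s[i][:4]
for z in(.213,): print(ray("wrist",x+w/2-.5,y,z),ray("wrist",x+w/2-.5,y+h-1,z))
E
```

```text
[ 262  213   31   89 2386] [277.25775356 257.24434199]
[0.56141811 0.02511412 0.213     ] [0.61097282 0.03103744 0.213     ]
```

```bash
python3 -m jog '{"jaw":[1,1,1,1,1],"delta_pos":[[0,-0.0085,-0.0381],[0.02,0,0],[0.018,0,0],[0,0,0],[0,0,0]],"twist":[0,0,-0.012,0,0]}'
python3 - <<'E'
from h import *
st(); a,_=snap("side","s4"); b,c=snap("wrist","w4")
cv2.imwrite("pics/s4c.png",cv2.resize(a[130:270,240:400,::-1],None,fx=4.2,fy=4.2,interpolation=cv2.INTER_CUBIC))
E
```

```text
clock: 4.8
position: [0.6015, -0.0065, 0.1383]
eef_rot: [0.464, -0.532, 0.466, 0.534]
contact_force: [-0.3, -0.8, -1.6]
grip_width: 0.0156
{'clock': 4.8, 'q': [-0.2114, 0.2701, 1.5702, 0.0, 1.3045, -1.9177], 'position': [0.6015, -0.0065, 0.1383], 'eef_rot': [0.4645, -0.5317, 0.4656, 0.5337], 'contact_force': [-0.2588, -0.7566, -1.6247], 'wrist_torque': [0.0337, -0.0016, 0.0065], 'grip_width': 0.0156}
```

View pics/s4c.png

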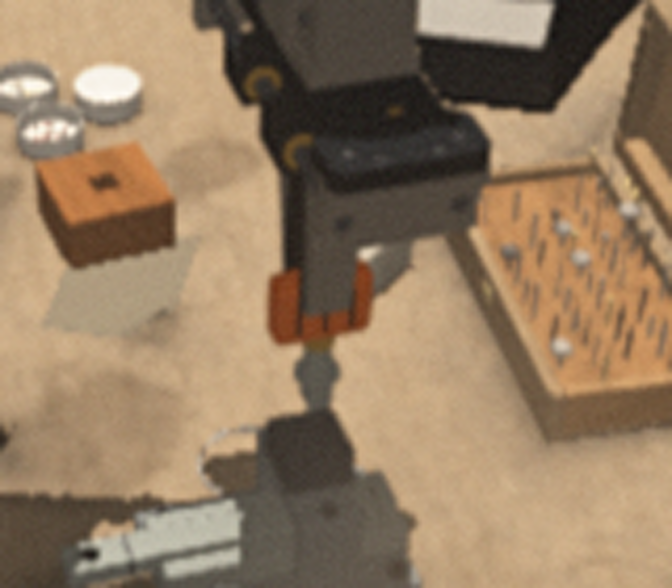

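View pics/w4.png

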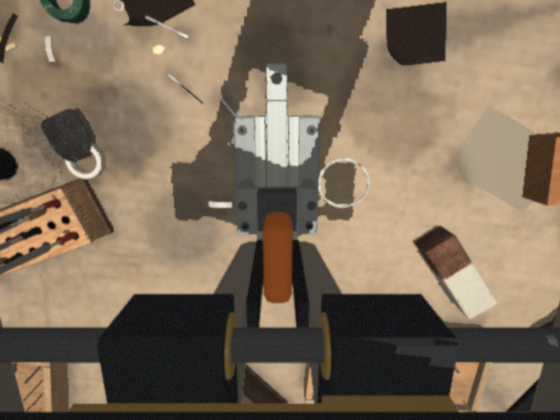

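```bash
python3 -m jog '{"jaw":[1,1,1,1,1],"delta_pos":[[0.008,0,0],[0.007,0,0],[0.007,0,0],[0,0,0],[0,0,0]],"twist":[0,0,0,0,0]}'
python3 - <<'E'
from h import *
st(); a,_=snap("side","s5"); 
cv2.imwrite("pics/s5c.png",cv2.resize(a[180:270,270:360,::-1],None,fx=6,fy=6,interpolation=cv2.INTER_CUBIC))
for p in[(.602,-.0075,.08),(.602,-.0075,.075)]:
  u=proj("side",p);print(u,(u-[270,180])*6)
E
```

```text
clock: 5.32
position: [0.605, -0.0074, 0.1207]
eef_rot: [-0.466, 0.535, -0.464, -0.531]
contact_force: [0.4, -0.1, 10.3]
grip_width: 0.0154
{'clock': 5.3167, 'q': [-0.2115, 0.2881, 1.5847, -0.0005, 1.2626, -1.9176], 'position': [0.605, -0.0074, 0.1207], 'eef_rot': [-0.4659, 0.5347, -0.4641, -0.5307], 'contact_force': [0.4361, -0.0589, 10.2969], 'wrist_torque': [-0.0475, 0.1172, 0.0123], 'grip_width': 0.0154}
[314.23139097 232.67277893] [265.38834582 316.03667356]
[314.13458635 234.58300199] [264.80751809 327.49801193]
```

View pics/s5c.png

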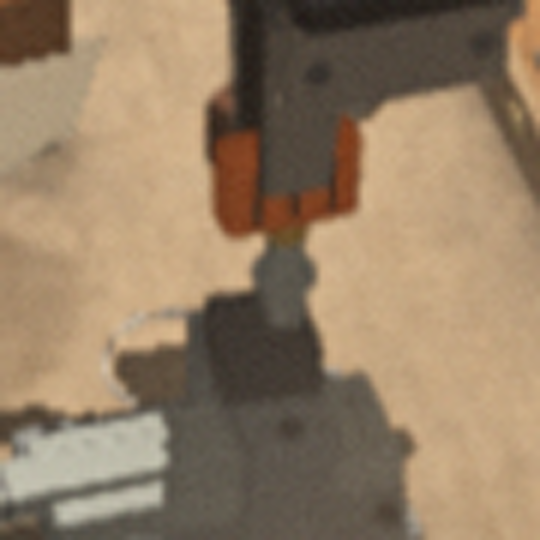

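```bash
python3 -m jog '{"jaw":[1,1,1,1,1],"delta_pos":[[-0.006,0.0,0],[0,0.003,0],[0,0,0],[0,0,0],[0,0,0]],"twist":[0,0,0,0,0]}'
python3 - <<'E'
from h import *
st(); a,_=snap("side","s6"); 
cv2.imwrite("pics/s6c.png",cv2.convertScaleAbs(cv2.resize(a[180:270,270:360,::-1],None,fx=6,fy=6,interpolation=cv2.INTER_CUBIC),alpha=1.6))
E
```

```text
clock: 5.78
position: [0.599, -0.0071, 0.1226]
eef_rot: [0.465, -0.532, 0.465, 0.533]
contact_force: [0.5, 0.2, -1.1]
grip_width: 0.0155
{'clock': 5.7833, 'q': [-0.2133, 0.2776, 1.5935, 0.0, 1.272, -1.9193], 'position': [0.599, -0.0071, 0.1226], 'eef_rot': [0.4648, -0.5322, 0.4653, 0.5331], 'contact_force': [0.4588, 0.1775, -1.1139], 'wrist_torque': [0.0915, -0.0117, 0.0115], 'grip_width': 0.0155}
```

View pics/s6c.png

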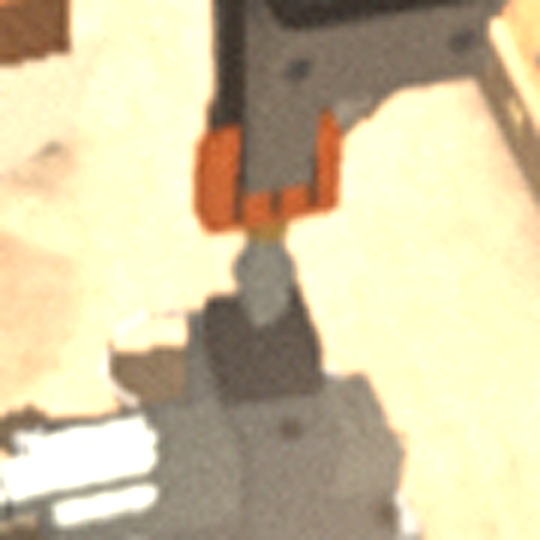

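```bash
python3 -m jog '{"jaw":[1,1,1,1,1],"delta_pos":[[0.0,-0.001,0],[0.004,0,0],[0.004,0,0],[0,0,0],[0,0,0]],"twist":[0,0,0,0,0]}'
python3 - <<'E'
from h import *
st(); a,_=snap("side","s7"); 
cv2.imwrite("pics/s7c.png",cv2.convertScaleAbs(cv2.resize(a[180:270,270:360,::-1],None,fx=6,fy=6,interpolation=cv2.INTER_CUBIC),alpha=1.6))
E
```

```text
clock: 6.25
position: [0.6013, -0.0073, 0.1167]
eef_rot: [-0.465, 0.533, -0.465, -0.532]
contact_force: [-2.0, -0.2, 7.4]
grip_width: 0.0156
{'clock': 6.25, 'q': [-0.2127, 0.2868, 1.5946, -0.0002, 1.2587, -1.9187], 'position': [0.6013, -0.0073, 0.1167], 'eef_rot': [-0.4653, 0.5331, -0.4649, -0.5321], 'contact_force': [-1.9508, -0.1695, 7.3595], 'wrist_torque': [0.0933, 0.4447, 0.0192], 'grip_width': 0.0156}
```

View pics/s7c.png

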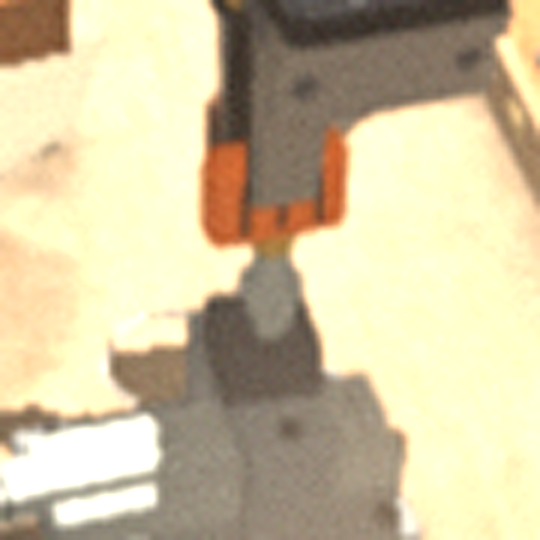

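```bash
python3 -m jog '{"jaw":[1,1,1,1],"delta_pos":[[-0.001,0.001,0],[0.003,0.0005,0],[0.003,0,0],[0,0,0]],"twist":[0,0,0,0]}'
python3 - <<'E'
from h import *
st()
E
```

```text
clock: 6.63
position: [0.6016, -0.0078, 0.1153]
eef_rot: [-0.466, 0.535, -0.464, -0.531]
contact_force: [-5.4, 0.7, 21.1]
grip_width: 0.0155
{'clock': 6.6333, 'q': [-0.2135, 0.2853, 1.5993, -0.0003, 1.2511, -1.9196], 'position': [0.6016, -0.0078, 0.1153], 'eef_rot': [-0.4659, 0.5345, -0.4641, -0.5308], 'contact_force': [-5.3655, 0.7006, 21.1123], 'wrist_torque': [0.2496, 1.1056, -0.0485], 'grip_width': 0.0155}
```

```bash
python3 -m jog '{"jaw":[1,1,1,1,1],"delta_pos":[[-0.005,0.001,0],[0,0.001,0],[0,0,0],[0.002,0,0],[0,0,0]],"twist":[0,0,0,0,0]}'
python3 - <<'E'
from h import *
st()
a,_=snap("side","s8"); 
cv2.imwrite("pics/s8c.png",cv2.convertScaleAbs(cv2.resize(a[180:270,270:360,::-1],None,fx=6,fy=6,interpolation=cv2.INTER_CUBIC),alpha=1.6))
E
```

```text
clock: 7.05
position: [0.5977, -0.0078, 0.1129]
eef_rot: [-0.465, 0.533, -0.465, -0.532]
contact_force: [3.3, -1.3, -0.0]
grip_width: 0.0155
{'clock': 7.05, 'q': [-0.2149, 0.2821, 1.6083, -0.0001, 1.2499, -1.9207], 'position': [0.5977, -0.0078, 0.1129], 'eef_rot': [-0.4653, 0.533, -0.4649, -0.5322], 'contact_force': [3.3078, -1.2573, -0.0137], 'wrist_torque': [-0.2025, -0.9162, -0.0017], 'grip_width': 0.0155}
```

View pics/s8c.png

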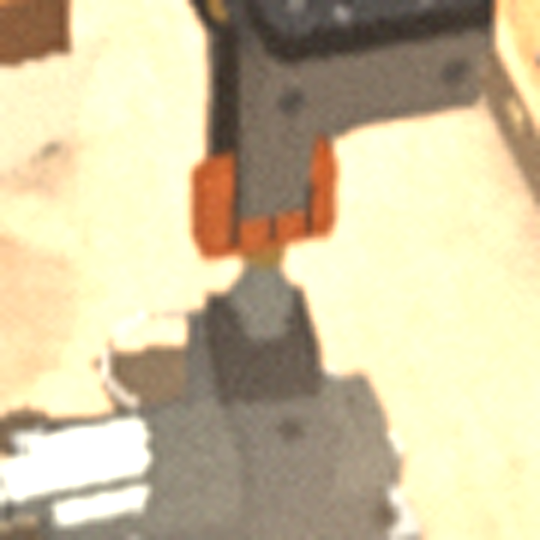

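```bash
python3 -m jog '{"jaw":[1,1,1,1,1],"delta_pos":[[0,-0.0013,-0.0003],[0.003,0,0],[0.003,0,0],[0,0,0],[0,0,0]],"twist":[0,0,0,0,0]}'
python3 - <<'E'
from h import *
st()
E
```

```text
clock: 7.52
position: [0.5982, -0.0077, 0.1068]
eef_rot: [0.465, -0.532, 0.465, 0.533]
contact_force: [3.0, -1.4, -2.2]
grip_width: 0.0151
{'clock': 7.5167, 'q': [-0.2146, 0.2915, 1.6096, -0.0002, 1.2412, -1.9205], 'position': [0.5982, -0.0077, 0.1068], 'eef_rot': [0.4649, -0.5325, 0.4652, 0.5328], 'contact_force': [3.0458, -1.3656, -2.2143], 'wrist_torque': [-0.2948, -0.805, -0.0602], 'grip_width': 0.0151}
```

```bash
python3 -m jog '{"jaw":[1,1,1,1,1],"delta_pos":[[0,-0.001,-0.0003],[0.002,0,0],[0.002,0,0],[0,0,0],[0,0,0]],"twist":[0,0,0,0,0]}'
python3 - <<'E'
from h import *
st()
E
```

```text
clock: 7.93
position: [0.5991, -0.0078, 0.1033]
eef_rot: [0.465, -0.532, 0.465, 0.533]
contact_force: [0.5, -0.5, -0.2]
grip_width: 0.0157
{'clock': 7.9333, 'q': [-0.2144, 0.2976, 1.6093, -0.0001, 1.2355, -1.9204], 'position': [0.5991, -0.0078, 0.1033], 'eef_rot': [0.4649, -0.5324, 0.4653, 0.5329], 'contact_force': [0.5171, -0.4636, -0.1712], 'wrist_torque': [-0.2372, -0.1358, -0.0387], 'grip_width': 0.0157}
```

```bash
python3 -m jog '{"jaw":[1,1,1,1],"delta_pos":[[0.001,0,0],[0.001,0,0],[0,0,0],[0,0,0]],"twist":[0,0,0,0]}'
python3 - <<'E'
from h import *
st()
a,_=snap("side","s9"); 
cv2.imwrite("pics/s9c.png",cv2.convertScaleAbs(cv2.resize(a[180:270,270:360,::-1],None,fx=6,fy=6,interpolation=cv2.INTER_CUBIC),alpha=1.6))
E
```

```text
clock: 8.27
position: [0.5998, -0.0078, 0.103]
eef_rot: [-0.465, 0.533, -0.465, -0.533]
contact_force: [-1.5, -1.1, 7.4]
grip_width: 0.0155
{'clock': 8.2667, 'q': [-0.2142, 0.2983, 1.6091, -0.0, 1.2337, -1.9203], 'position': [0.5998, -0.0078, 0.103], 'eef_rot': [-0.4651, 0.5328, -0.465, -0.5325], 'contact_force': [-1.5265, -1.1257, 7.4291], 'wrist_torque': [-0.1421, 0.6292, -0.0477], 'grip_width': 0.0155}
```

View pics/s9c.png

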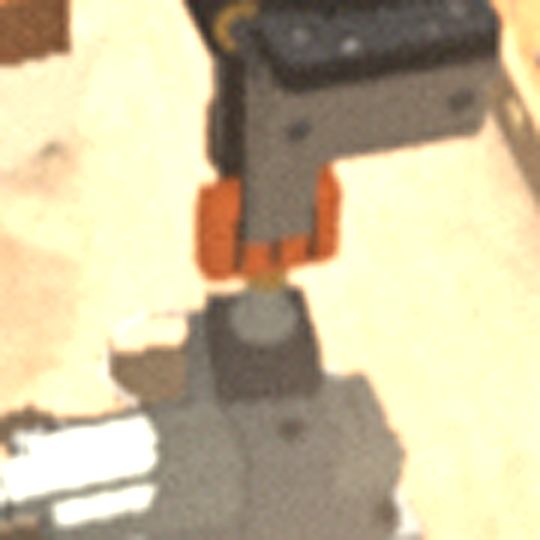

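```bash
cat > r.py <<'E'
from h import *
from scipy.spatial.transform import Rotation as Ro
o=get_obs();q=o["eef_rot"];R=Ro.from_quat([q[1],q[2],q[3],q[0]]).as_matrix()
print("t",round(float(o["clock"]),2),"zyaw",round(float(np.arctan2(R[1,2],R[0,2])),4),"q6",round(float(o["q"][5]),4),"q",np.round(o["q"],4)[[0,4]],"pos",np.round(o["position"],4),"F",np.round(o["contact_force"],2),"T",np.round(o["wrist_torque"],3),"tau6",np.round(o["tau"][5],3))
E
python3 -m jog '{"jaw":[1,1,1],"delta_pos":[[-0.0012,0,0],[0,0,0],[0,0,0]],"twist":[0,0,0]}' >/dev/null; python3 r.py
python3 -m jog '{"jaw":[1,1,1],"delta_pos":[[0.0001,0,0],[0.0001,0,0],[0,0,0]],"twist":[0.06,0.06,0]}'>/dev/null; python3 r.py
python3 -m jog '{"jaw":[1,1,1],"delta_pos":[[0.0001,0,0],[0.0001,0,0],[0,0,0]],"twist":[0.06,0.06,0]}'>/dev/null; python3 r.py
```

```text
t 8.57 zyaw 1.7061 q6 -1.9204 q [-0.2143  1.2343] pos [ 0.5995 -0.0078  0.103 ] F [-1.99 -1.53  4.14] T [-0.146  0.355 -0.008] tau6 -0.036
t 8.82 zyaw 1.5836 q6 -1.7979 q [-0.2143  1.2336] pos [ 0.5999 -0.0077  0.103 ] F [-1.25 -0.16  5.44] T [-0.008  0.216 -0.01 ] tau6 0.55
t 9.07 zyaw 1.4636 q6 -1.6779 q [-0.2141  1.2333] pos [ 0.5999 -0.0075  0.1028] F [-0.79  0.75  5.8 ] T [0.059 0.199 0.048] tau6 0.554
```

```bash

python3 -m jog '{"jaw":[1,1,1],"delta_pos":[[0.0000,0,0],[0.0001,0,0],[0,0,0]],"twist":[0.06,0.06,0]}'>/dev/null; python3 r.py
python3 -m jog '{"jaw":[1,1,1],"delta_pos":[[0.0000,0,0],[0.0001,0,0],[0,0,0]],"twist":[0.06,0.06,0]}'>/dev/null; python3 r.py
python3 -m jog '{"jaw":[1,1,1],"delta_pos":[[0.0001,0,0],[0.0001,0,0],[0,0,0]],"twist":[0.06,0.06,0]}'>/dev/null; python3 r.py
```

```text
t 9.32 zyaw 1.3441 q6 -1.5584 q [-0.214   1.2331] pos [ 0.5998 -0.0073  0.1027] F [-0.72 -0.33  4.48] T [ 0.19   0.18  -0.016] tau6 0.59
t 9.57 zyaw 1.2248 q6 -1.4392 q [-0.2139  1.2329] pos [ 0.5998 -0.0071  0.1025] F [-1.22  1.52  4.97] T [0.295 0.174 0.043] tau6 0.612
t 9.82 zyaw 1.105 q6 -1.3194 q [-0.2138  1.2326] pos [ 0.5998 -0.007   0.1023] F [-0.15  1.22  4.76] T [ 0.532  0.165 -0.   ] tau6 0.576
```

```bash

python3 -m jog '{"jaw":[1,1],"delta_pos":[[0.0000,0.0003,0.0005],[0.0001,0,0]],"twist":[0.05,0.05]}'>/dev/null; python3 r.py
python3 -m jog '{"jaw":[1,1],"delta_pos":[[0.0001,0,0],[0.0001,0,0]],"twist":[0.05,0.05]}'>/dev/null; python3 r.py
python3 -m jog '{"jaw":[1,1],"delta_pos":[[0.0001,0,0],[0.0001,0,0]],"twist":[0.05,0.05]}'>/dev/null; python3 r.py
python3 -m jog '{"jaw":[1,1],"delta_pos":[[0.0001,0,0],[0.0001,0,0]],"twist":[0.05,0.05]}'>/dev/null; python3 r.py
```

```text
t 9.98 zyaw 1.0054 q6 -1.2186 q [-0.2128  1.2322] pos [ 0.5998 -0.0065  0.1022] F [-0.44  2.08  5.56] T [0.411 0.12  0.096] tau6 -0.607
t 10.15 zyaw 0.9052 q6 -1.1185 q [-0.2128  1.2319] pos [ 0.5998 -0.0063  0.102 ] F [0.2  2.32 4.81] T [0.526 0.147 0.088] tau6 -0.556
t 10.32 zyaw 0.8052 q6 -1.0186 q [-0.2127  1.2314] pos [ 0.5999 -0.0062  0.1019] F [-0.01  1.71  5.43] T [0.603 0.102 0.117] tau6 -0.549
t 10.48 zyaw 0.7051 q6 -0.9186 q [-0.2126  1.2309] pos [ 0.6001 -0.006   0.1017] F [-0.16  3.87  6.53] T [0.735 0.02  0.054] tau6 -0.541
```

```bash

python3 -m jog '{"jaw":[1,1,0,0,0],"delta_pos":[[-0.0008,0.0006,0.0005],[0,0,0],[0,0,0],[0,0,0],[0,0,0]],"twist":[0,0,0,0,0]}'; python3 r.py
python3 -m jog '{"jaw":[0,0,0,0,0],"delta_pos":[[0,0,0],[0,0,0],[-0.02,0,0],[-0.03,0,0],[-0.03,0,0]],"twist":[0,0,0,0,0]}'
python3 - <<'E'
from h import *
st()
a,_=snap("side","s10"); 
cv2.imwrite("pics/s10c.png",cv2.convertScaleAbs(cv2.resize(a[180:270,270:360,::-1],None,fx=6,fy=6,interpolation=cv2.INTER_CUBIC),alpha=1.6))
E
```

```text
clock: 10.9
position: [0.5989, -0.0067, 0.1013]
eef_rot: [0.663, -0.245, 0.664, 0.245]
contact_force: [-0.6, -0.3, -0.4]
grip_width: 0.0334
t 10.9 zyaw 0.7066 q6 -0.9188 q [-0.2124  1.2324] pos [ 0.5989 -0.0067  0.1013] F [-0.62 -0.29 -0.36] T [-0.023  0.023 -0.012] tau6 -0.009
clock: 11.32
position: [0.5983, -0.0064, 0.1817]
eef_rot: [0.663, -0.244, 0.664, 0.245]
contact_force: [1.3, -0.1, -0.8]
grip_width: 0.046
{'clock': 11.3167, 'q': [-0.2123, 0.2265, 1.5344, -0.0002, 1.3838, -0.9184], 'position': [0.5983, -0.0064, 0.1817], 'eef_rot': [0.6625, -0.2439, 0.6645, 0.245], 'contact_force': [1.2579, -0.0762, -0.8139], 'wrist_torque': [-0.0169, 0.0197, 0.0755], 'grip_width': 0.046}
```

View pics/s10c.png

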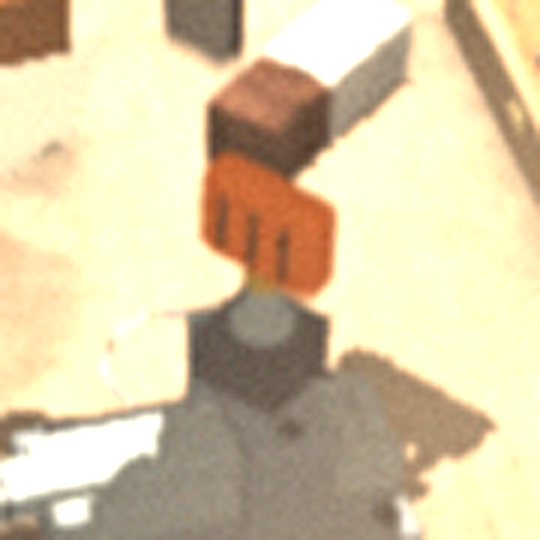

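```bash

python3 -m jog '{"jaw":[0,0,0,0,0],"delta_pos":[[0,0,0],[0,0,0],[0,0,0],[0,0,0],[0,0,0]],"twist":[-0.124,-0.124,-0.124,-0.124,-0.124]}'>/dev/null
python3 -m jog '{"jaw":[0,0,0],"delta_pos":[[0,0,0],[0,0,0],[0,0,0]],"twist":[-0.124,-0.124,-0.124]}'>/dev/null; python3 r.py
python3 -m jog '{"jaw":[0,0,0,0],"delta_pos":[[0,0.033,0],[0,0.041,0],[0.02,0.0315,0],[0.02,0,0]],"twist":[0,0,0,0]}'>/dev/null
python3 - <<'E'
from h import *
st();snap("wrist","w11")
E
python3 r.py
```

```text
t 12.03 zyaw 1.7043 q6 -1.9165 q [-0.2122  1.381 ] pos [ 0.5994 -0.0066  0.1818] F [-0.05  0.74  0.24] T [ 0.024 -0.017  0.027] tau6 1.556
{'clock': 12.3667, 'q': [-0.2864, -0.0169, 1.8809, -0.0009, 1.2802, -1.9839], 'position': [0.4901, -0.0197, 0.1408], 'eef_rot': [0.4666, -0.53, 0.468, 0.5314], 'contact_force': [0.1914, -0.1474, 0.2294], 'wrist_torque': [0.0447, 0.0137, -0.0138], 'grip_width': 0.046}
t 12.42 zyaw 1.6971 q6 -1.983 q [-0.2859  1.2766] pos [ 0.4896 -0.0191  0.1367] F [-2.28  0.85 -1.91] T [0.095 0.049 0.033] tau6 -0.077
```

View pics/w11.png

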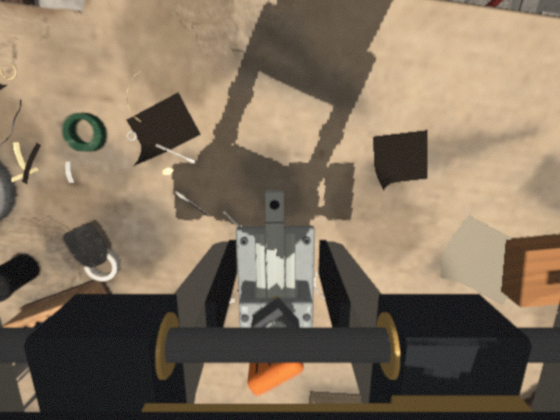

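```bash
python3 -m jog '{"jaw":[0],"delta_pos":[[0,0,0]],"twist":[0]}'>/dev/null
python3 - <<'E'
from h import *
st();im,c=snap("wrist","w12")
h=cv2.cvtColor(im,cv2.COLOR_RGB2GRAY)[185:225,255:300]
cv2.imwrite("pics/w12c.png",cv2.resize(im[180:260,235:320,::-1],None,fx=7,fy=7,interpolation=cv2.INTER_CUBIC))
m=(h<40).astype(np.uint8);n,l,s,ce=cv2.connectedComponentsWithStats(m);print(s,ce)
for i in range(1,n): print(ray("wrist",255+ce[i][0],185+ce[i][1],.032,c))
E
```

```text
{'clock': 12.5, 'q': [-0.2851, -0.008, 1.8728, 0.0, 1.2803, -1.9826], 'position': [0.4931, -0.0195, 0.1404], 'eef_rot': [0.4668, -0.5295, 0.4679, 0.5318], 'contact_force': [0.8525, 0.9705, 0.4368], 'wrist_torque': [0.0508, -0.0214, -0.0177], 'grip_width': 0.0455}
[[   0    0   45   40 1745]
 [  15   14    9    8   55]] [[22.09684814 19.56790831]
 [18.92727273 17.34545455]]
[ 0.49788319 -0.02293775  0.032     ]
```

View pics/w12c.png

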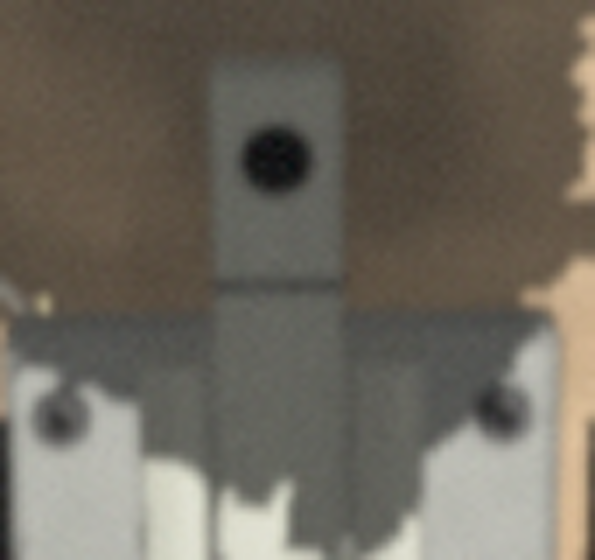

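```bash

python3 -m jog '{"jaw":[0,0,0,0,0],"delta_pos":[[0.025,-0.0021,-0.0031],[0.035,0,0],[0.035,0,0],[0.025,0,0],[0.01,0,0]],"twist":[0,0,0,0,0]}'>/dev/null;
python3 -m jog '{"jaw":[0,0.3,0.6],"delta_pos":[[0,0,0],[0,0,0],[0,0,0]],"twist":[0,0,0]}' 40>/dev/null; python3 r.py
```

```text
clock: 13.22
position: [0.4999, -0.0233, 0.0144]
eef_rot: [-0.468, 0.532, -0.466, -0.529]
contact_force: [0.7, -0.2, -0.6]
grip_width: 0.035
t 13.22 zyaw 1.6982 q6 -1.9868 q [-0.2885  1.0072] pos [ 0.4999 -0.0233  0.0144] F [ 0.75 -0.17 -0.62] T [ 0.067  0.017 -0.052] tau6 0.001
```

```bash

python3 -m jog '{"jaw":[0.6,0.6],"delta_pos":[[0.0,0,0],[0,0,0]],"twist":[0,0]}' >/dev/null; python3 r.py
python3 - <<'E'
from h import *
im,c=snap("wrist","w13")
E
```

```text
t 13.38 zyaw 1.6981 q6 -1.9868 q [-0.2886  1.0067] pos [ 0.4989 -0.0231  0.0138] F [ 0.02 -0.87  1.23] T [ 0.009 -0.007  0.005] tau6 -0.0
```

View pics/w13.png

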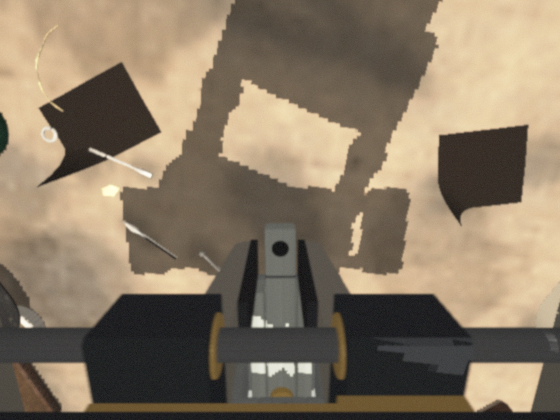

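```bash
python3 - <<'E'
from h import *
print(proj("wrist",(.4989,-.0231,.032)),ray("wrist",280,248,.032))
E
python3 -m jog '{"jaw":[0.6,0.6,1,1,1],"delta_pos":[[0.002,0.002,0.0],[0.002,0,0],[0,0,0],[0,0,0],[0,0,0]],"twist":[0,0,0,0,0]}' >/dev/null; python3 r.py
python3 -m jog '{"jaw":[1,1,1],"delta_pos":[[0,0,0],[0,0,0],[0,0,0]],"twist":[0,0,0]}'; python3 r.py
```

```text
[278.62563143 251.84853892] [ 0.49642816 -0.02262226  0.032     ]
t 13.85 zyaw 1.698 q6 -1.9885 q [-0.2905  0.9969] pos [ 0.4952 -0.0229  0.0079] F [ 0.29  0.68 -0.32] T [0.031 0.011 0.008] tau6 0.001
clock: 14.1
position: [0.4954, -0.0229, 0.008]
eef_rot: [-0.467, 0.531, -0.467, -0.531]
contact_force: [0.3, -0.4, 0.2]
grip_width: 0.0004
t 14.1 zyaw 1.698 q6 -1.9885 q [-0.2904  0.9969] pos [ 0.4954 -0.0229  0.008 ] F [ 0.33 -0.39  0.23] T [0.062 0.017 0.018] tau6 0.0
```

```bash
python3 - <<'E'
from h import *
im,c=snap("wrist","w14")
a,c=snap("side","s14")
cv2.imwrite("pics/s14c.png",cv2.resize(a[160:300,220:360,::-1],None,fx=4,fy=4,interpolation=cv2.INTER_CUBIC))
E
```

```text
(no output)
```

View pics/w14.png

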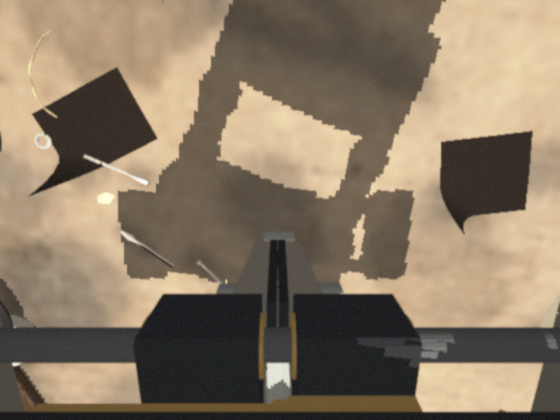

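View pics/s14c.png

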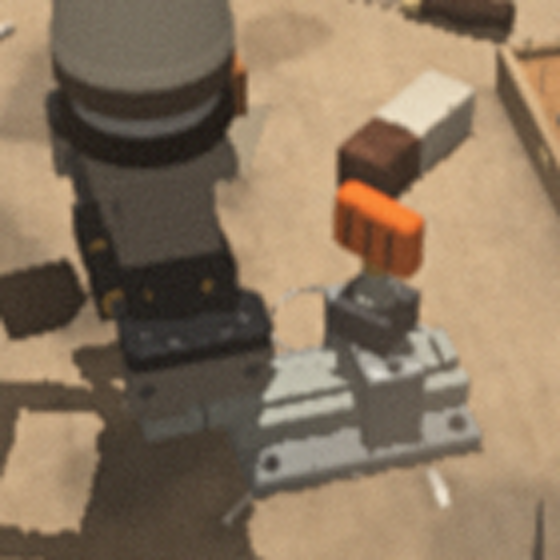

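```bash
python3 r.py; python3 - <<'E'
from h import *
for p in [(.4954,-.0229,.008),(.4954,-.0229,.032),(.4954,-.0229,.077),(.4954,-.0129,.032),(.483,-.0326,.032)]:
  u=proj("side",p);print(p,u,(u-[220,160])*4)
a=cv2.imread("pics/s14.png");cv2.imwrite("pics/s14d.png",cv2.convertScaleAbs(cv2.resize(a[240:285,245:300],None,fx=12,fy=12,interpolation=cv2.INTER_CUBIC),alpha=1.8))
E
```

```text
t 14.2 zyaw 1.698 q6 -1.9884 q [-0.2904  0.9969] pos [ 0.4953 -0.0229  0.008 ] F [-0.25 -0.41 -0.57] T [ 0.013 -0.006 -0.056] tau6 0.0
(0.4954, -0.0229, 0.008) [261.30798416 269.97054868] [165.23193665 439.88219472]
(0.4954, -0.0229, 0.032) [260.87552876 261.49807213] [163.50211503 405.99228853]
(0.4954, -0.0229, 0.077) [260.02401972 244.81568071] [160.09607887 339.26272282]
(0.4954, -0.0129, 0.032) [260.34828329 257.85416237] [161.39313317 391.4166495 ]
(0.483, -0.0326, 0.032) [255.00014658 265.7552494 ] [140.00058632 423.02099761]
```

View pics/s14d.png

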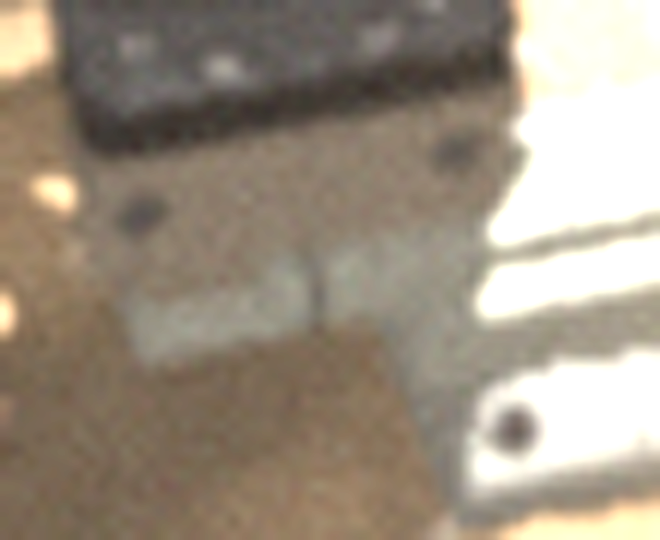

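```bash

python3 -m jog '{"jaw":[0.4,0.4,0.4,0.4],"delta_pos":[[0,0,0],[0,0,0],[0,0,0],[0,0,0]],"twist":[0,0,0,0]}'; python3 r.py
python3 - <<'E'
from h import *
im,c=snap("wrist","w15");cv2.imwrite("pics/w15c.png",cv2.convertScaleAbs(cv2.resize(im[200:300,220:340,::-1],None,fx=6,fy=6,interpolation=cv2.INTER_CUBIC),alpha=1.8))
a,c=snap("side","s15")
cv2.imwrite("pics/s15c.png",cv2.convertScaleAbs(cv2.resize(a[230:295,235:310,::-1],None,fx=8,fy=8,interpolation=cv2.INTER_CUBIC),alpha=1.6))
E
```

```text
clock: 14.53
position: [0.4953, -0.0229, 0.008]
eef_rot: [-0.467, 0.531, -0.467, -0.531]
contact_force: [0.6, -0.2, 0.3]
grip_width: 0.0246
t 14.53 zyaw 1.698 q6 -1.9884 q [-0.2905  0.9969] pos [ 0.4953 -0.0229  0.008 ] F [ 0.59 -0.23  0.35] T [ 0.039  0.014 -0.05 ] tau6 -0.0
```

View pics/w15c.png

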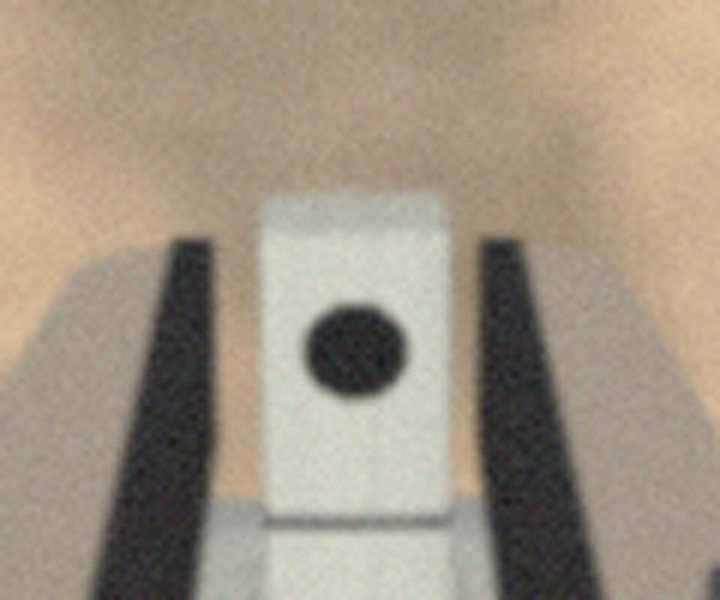

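View pics/s15c.png

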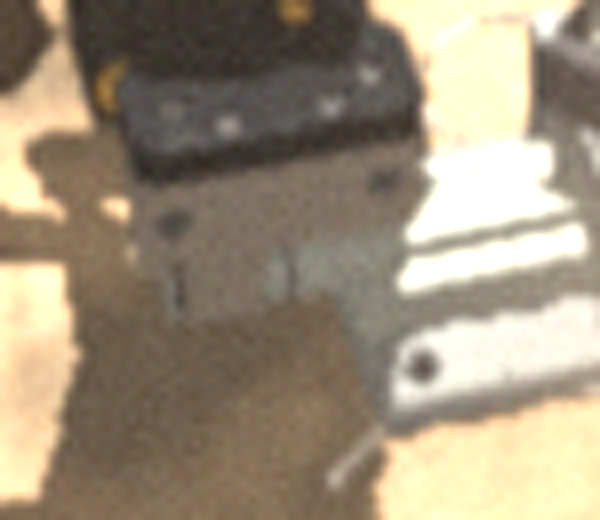

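```bash

python3 -m jog '{"jaw":[0.6,0.65,0.7],"delta_pos":[[0,0,0],[0,0,0],[0,0,0]],"twist":[0,0,0]}' 20; python3 r.py
python3 -m jog '{"jaw":[0.75,0.75],"delta_pos":[[0,0,0],[0,0,0]],"twist":[0,0]}' 20; python3 r.py
python3 - <<'E'
from h import *
im,c=snap("wrist","w16");cv2.imwrite("pics/w16c.png",cv2.convertScaleAbs(cv2.resize(im[200:300,220:340,::-1],None,fx=6,fy=6,interpolation=cv2.INTER_CUBIC),alpha=1.8))
E
```

```text
clock: 14.88
position: [0.4953, -0.0229, 0.008]
eef_rot: [0.467, -0.531, 0.467, 0.531]
contact_force: [0.2, 0.6, -0.0]
grip_width: 0.0137
t 14.88 zyaw 1.698 q6 -1.9885 q [-0.2904  0.9969] pos [ 0.4953 -0.0229  0.008 ] F [ 0.23  0.64 -0.04] T [0.003 0.002 0.017] tau6 0.0
clock: 15.05
position: [0.4953, -0.0229, 0.008]
eef_rot: [-0.467, 0.531, -0.467, -0.531]
contact_force: [-0.1, -0.3, -0.7]
grip_width: 0.0116
t 15.05 zyaw 1.698 q6 -1.9885 q [-0.2904  0.9969] pos [ 0.4953 -0.0229  0.008 ] F [-0.12 -0.31 -0.71] T [ 0.024 -0.002 -0.029] tau6 0.0
```

View pics/w16c.png

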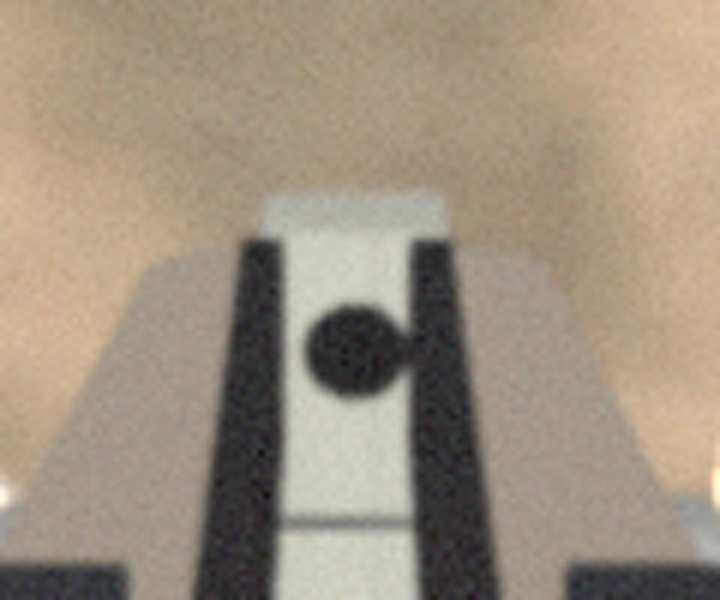

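```bash
python3 - <<'E'
from h import *
K,R,t=cal("wrist");print("now cam",(-R.T@t).round(4))
u=(220+356/6,200+350/6)
o=-R.T@t;d=R.T@np.linalg.solve(K,[*u,1.])
for z in(.0,.02,.032,.04): print(z,ray("wrist",*u,z).round(4))
# side dot from start
for z in(.0,.02,.032,.04): print(z,ray("side",230+115/3.7,130+488/3.7,z).round(4),ray("top",160+643/4.4,160+352/4.4,z).round(4))
for p in[(.4953,-.0229,.008)]: print(proj("wrist",p))
for z in (.008,.02,.032):
  for s in(-.01,.01): print(z,s,proj("wrist",(.4953-s*.992,-.0229-s*.126,z)))
E
```

```text
now cam [ 0.4201 -0.0335  0.2021]
0.0 [ 0.5118 -0.0204  0.    ]
0.02 [ 0.5027 -0.0217  0.02  ]
0.032 [ 0.4973 -0.0225  0.032 ]
0.04 [ 0.4937 -0.023   0.04  ]
0.0 [ 0.4978  0.0069 -0.    ] [ 0.496  -0.0248  0.    ]
0.02 [ 0.4965 -0.0124  0.02  ] [ 0.4957 -0.0237  0.02  ]
0.032 [ 0.4957 -0.024   0.032 ] [ 0.4955 -0.0231  0.032 ]
0.04 [ 0.4952 -0.0317  0.04  ] [ 0.4954 -0.0226  0.04  ]
[278.8369177  239.31507239]
0.008 -0.01 [278.8091694  253.96652631]
0.008 0.01 [278.86540187 224.27506598]
0.02 -0.01 [278.90079677 262.09371721]
0.02 0.01 [278.96296611 230.85566627]
0.032 -0.01 [279.0037378  271.22441038]
0.032 0.01 [279.07293716 238.27309251]
```

```bash
python3 - <<'E'
from h import *
for z in(.1,.11,.12,.13): print(z,proj("side",(.6,-.02,z)).round(1),proj("side",(.6,-.03,z)).round(1))
for z in(.008,.02,.03,.04): print(z,proj("side",(.4953,-.036,z)).round(1),proj("side",(.4953,-.045,z)).round(1))
E
python3 - <<'E'
import cv2
a=cv2.imread('pics/s9.png');cv2.imwrite('pics/s9d.png',cv2.convertScaleAbs(cv2.resize(a[195:245,295:345],None,fx=11,fy=11,interpolation=cv2.INTER_CUBIC),alpha=1.8))
E
```

```text
0.1 [314.8 229.4] [315.9 232.9]
0.11 [315.  225.4] [316.1 228.9]
0.12 [315.3 221.3] [316.3 224.9]
0.13 [315.5 217.2] [316.5 220.8]
0.008 [262.  274.9] [262.4 278.3]
0.02 [261.7 270.6] [262.2 274.1]
0.03 [261.6 267.1] [262.1 270.5]
0.04 [261.4 263.5] [261.9 266.9]
```

View pics/s9d.png

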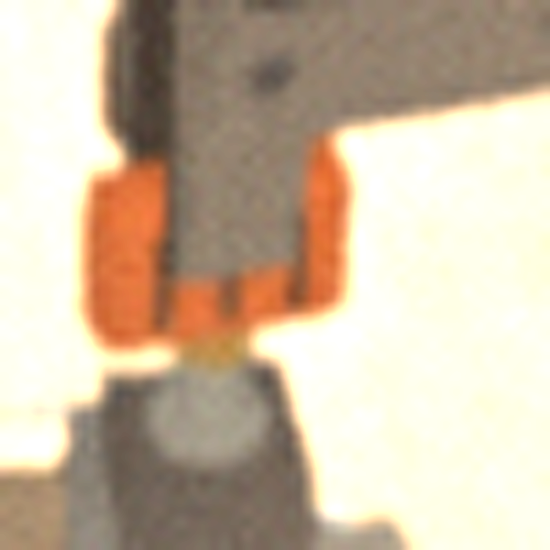

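```bash

python3 -m jog '{"jaw":[0.3,0.3,0.3,0.3],"delta_pos":[[0,0,0],[0,0,0],[0,0,0],[0.004,0,0]],"twist":[0,0,0,0]}' ; 
python3 -m jog '{"jaw":[0.3,0.3,0.3],"delta_pos":[[0.003,0,0],[0,0,0],[0,0,0]],"twist":[0,0,0]}' ; python3 r.py
```

```text
clock: 15.43
position: [0.496, -0.0231, 0.0045]
eef_rot: [-0.467, 0.531, -0.467, -0.53]
contact_force: [0.8, -0.6, -0.2]
grip_width: 0.0321
clock: 15.68
position: [0.4949, -0.0228, 0.0006]
eef_rot: [0.467, -0.53, 0.467, 0.531]
contact_force: [0.3, -0.4, -0.6]
grip_width: 0.0323
t 15.68 zyaw 1.6979 q6 -1.9884 q [-0.2904  0.9819] pos [ 0.4949 -0.0228  0.0006] F [ 0.26 -0.36 -0.62] T [0.054 0.025 0.048] tau6 0.0
```

```bash

python3 -m jog '{"jaw":[0.3,0.3,0.3],"delta_pos":[[0.003,0,0],[0.003,0,0],[0,0,0]],"twist":[0,0,0]}' ; python3 r.py
python3 - <<'E'
from h import *
a,c=snap("side","s17")
cv2.imwrite("pics/s17c.png",cv2.convertScaleAbs(cv2.resize(a[230:295,235:310,::-1],None,fx=8,fy=8,interpolation=cv2.INTER_CUBIC),alpha=1.6))
E
```

```text
clock: 15.93
position: [0.4948, -0.0227, -0.0057]
eef_rot: [0.467, -0.53, 0.467, 0.531]
contact_force: [-0.6, -0.0, 0.5]
grip_width: 0.0323
t 15.93 zyaw 1.698 q6 -1.9884 q [-0.2904  0.9689] pos [ 0.4948 -0.0227 -0.0057] F [-0.6  -0.02  0.52] T [ 0.024  0.027 -0.007] tau6 -0.001
```

View pics/s17c.png

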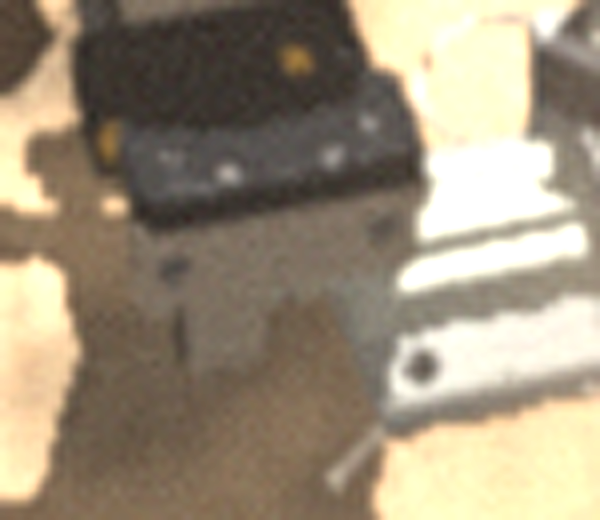

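```bash

python3 -m jog '{"jaw":[0.5,0.8,1,1,1],"delta_pos":[[0,0,0],[0,0,0],[0,0,0],[0,0,0],[0,0,0]],"twist":[0,0,0,0,0]}' 40; python3 r.py
```

```text
clock: 16.4
position: [0.4953, -0.0227, -0.0049]
eef_rot: [0.467, -0.531, 0.467, 0.531]
contact_force: [-1.0, 1.5, 0.7]
grip_width: 0.0176
t 16.4 zyaw 1.6984 q6 -1.9887 q [-0.2902  0.9695] pos [ 0.4953 -0.0227 -0.0049] F [-1.02  1.48  0.7 ] T [ 0.321 -0.005  0.275] tau6 0.27
```

```bash

for i in 1 2; do python3 -m jog '{"jaw":[1,1],"delta_pos":[[0,0.001,0],[0,0.0,0]],"twist":[0,0]}'>/dev/null; python3 r.py; done
python3 -m jog '{"jaw":[1,1],"delta_pos":[[0,0.0008,0],[0,0.0008,0]],"twist":[0,0]}'>/dev/null; python3 r.py
```

```text
t 16.57 zyaw 1.6979 q6 -1.9895 q [-0.2909  0.9671] pos [ 0.4952 -0.0227 -0.0048] F [ 3.36  2.65 -2.74] T [ 0.643 -0.695  0.332] tau6 0.268
t 16.73 zyaw 1.6977 q6 -1.9904 q [-0.2917  0.9655] pos [ 0.4951 -0.0229 -0.0045] F [ 6.68  3.89 -3.74] T [ 0.677 -1.01   0.307] tau6 0.301
t 16.9 zyaw 1.6976 q6 -1.9917 q [-0.2929  0.9638] pos [ 0.4945 -0.0233 -0.0042] F [ 9.46  3.73 -4.76] T [ 0.701 -1.331  0.27 ] tau6 0.312
```

```bash

python3 -m jog '{"jaw":[1,1],"delta_pos":[[0.0012,0,0.001],[0,0.0,0]],"twist":[0,0]}'>/dev/null; python3 r.py
for i in 1 2 ; do python3 -m jog '{"jaw":[1,1],"delta_pos":[[0.0002,0.0008,0],[0,0.0,0]],"twist":[0,0]}'>/dev/null; python3 r.py; done
```

```text
t 17.07 zyaw 1.6977 q6 -1.9895 q [-0.2913  0.9625] pos [ 0.4942 -0.0228 -0.005 ] F [5.38 1.97 1.32] T [ 0.433 -0.876  0.16 ] tau6 0.206
t 17.23 zyaw 1.6973 q6 -1.9903 q [-0.292   0.9604] pos [ 0.4943 -0.0228 -0.0049] F [ 7.62  2.34 -0.9 ] T [ 0.692 -1.295  0.206] tau6 0.199
t 17.4 zyaw 1.6972 q6 -1.991 q [-0.2926  0.959 ] pos [ 0.494  -0.0229 -0.0049] F [ 8.89  2.81 -1.28] T [ 0.635 -1.536  0.138] tau6 0.195
```

```bash

for i in 1 2 3; do python3 -m jog '{"jaw":[1,1],"delta_pos":[[0.0004,0.0008,0.0002],[0,0.0,0]],"twist":[0,0]}'>/dev/null; python3 r.py; done
```

```text
t 17.57 zyaw 1.6971 q6 -1.9913 q [-0.2928  0.9573] pos [ 0.4939 -0.023  -0.0049] F [10.5   4.04  0.62] T [ 0.674 -1.681  0.168] tau6 0.191
t 17.73 zyaw 1.697 q6 -1.9915 q [-0.2931  0.9557] pos [ 0.4938 -0.023  -0.0049] F [11.37  3.29  0.06] T [ 0.739 -1.722  0.192] tau6 0.182
t 17.9 zyaw 1.6969 q6 -1.9919 q [-0.2934  0.9541] pos [ 0.4936 -0.0231 -0.0049] F [12.07  2.88  1.42] T [ 0.751 -1.835  0.217] tau6 0.171
```

```bash

for i in 1 2 3; do python3 -m jog '{"jaw":[1,1],"delta_pos":[[0.0003,0.001,0.0004],[0,0.0,0]],"twist":[0,0]}'>/dev/null; python3 r.py; done
```

```text
t 18.07 zyaw 1.6967 q6 -1.9918 q [-0.2936  0.9527] pos [ 0.493 -0.023 -0.005] F [12.38  3.12  2.3 ] T [ 0.638 -1.911  0.145] tau6 0.109
t 18.23 zyaw 1.6966 q6 -1.9918 q [-0.2938  0.9512] pos [ 0.4924 -0.023  -0.005 ] F [12.66  2.94  2.69] T [ 0.551 -2.041  0.084] tau6 0.062
t 18.4 zyaw 1.6965 q6 -1.9918 q [-0.294   0.9497] pos [ 0.4919 -0.023  -0.005 ] F [13.05  1.66  4.17] T [ 0.471 -2.111 -0.003] tau6 0.021
```

```bash

python3 -m jog '{"jaw":[1,1,1,1],"delta_pos":[[-0.0015,-0.002,0],[-0.0005,-0.0015,0],[-0.0005,-0.0015,0],[0,0,0]],"twist":[0,0,0,0]}'>/dev/null; python3 r.py
python3 -m jog '{"jaw":[1,1,1,1],"delta_pos":[[-0.0006,-0.0015,-0.0005],[-0.0006,-0.0015,-0.0005],[-0.0006,-0.001,-0.0005],[0,0,0]],"twist":[0,0,0,0]}'>/dev/null; python3 r.py
```

```text
t 18.73 zyaw 1.6977 q6 -1.9873 q [-0.2905  0.9634] pos [ 0.4911 -0.0222 -0.005 ] F [ 2.32 -3.33  6.68] T [-0.689 -0.421 -0.166] tau6 -0.14
t 19.07 zyaw 1.698 q6 -1.987 q [-0.2901  0.9737] pos [ 0.4911 -0.0221 -0.0049] F [-4.22 -3.02  6.5 ] T [-0.499  0.825 -0.192] tau6 -0.17
```

```bash

python3 -m jog '{"jaw":[1,1,1],"delta_pos":[[-0.0025,-0.001,-0.001],[-0.0005,-0.001,0],[0,0,0]],"twist":[0,0,0]}'>/dev/null; python3 r.py
python3 -m jog '{"jaw":[1,1,1],"delta_pos":[[-0.0004,-0.001,-0],[-0.0004,-0.001,0],[0,0,0]],"twist":[0,0,0]}'>/dev/null; python3 r.py
```

```text
t 19.32 zyaw 1.6981 q6 -1.9873 q [-0.29    0.9812] pos [ 0.4911 -0.0219 -0.0037] F [-6.04 -1.93 -3.24] T [-0.417  1.071 -0.114] tau6 -0.182
t 19.57 zyaw 1.6983 q6 -1.9854 q [-0.2885  0.9856] pos [ 0.4913 -0.0215 -0.0037] F [-10.01  -3.88  -3.52] T [-0.569  1.628 -0.268] tau6 -0.241
```

```bash

python3 -m jog '{"jaw":[1,1,1],"delta_pos":[[-0.000,-0.001,-0.001],[-0.0002,-0.001,0],[0,0,0]],"twist":[0,0,0]}'>/dev/null; python3 r.py
python3 -m jog '{"jaw":[1,1,1],"delta_pos":[[-0.0003,-0.001,-0.0005],[-0.0003,-0.001,0],[0,0,0]],"twist":[0,0,0]}'>/dev/null; python3 r.py
python3 -m jog '{"jaw":[1,1,1],"delta_pos":[[-0.0003,-0.001,-0.000],[-0.0003,-0.001,0],[0,0,0]],"twist":[0,0,0]}'>/dev/null; python3 r.py
```

```text
t 19.82 zyaw 1.6985 q6 -1.986 q [-0.2886  0.9876] pos [ 0.4928 -0.0219 -0.0038] F [-10.19  -1.68  -2.34] T [-0.391  1.737 -0.107] tau6 -0.088
t 20.07 zyaw 1.6988 q6 -1.9854 q [-0.2877  0.9903] pos [ 0.4944 -0.0219 -0.0034] F [-10.99  -2.07  -2.94] T [-0.368  1.868 -0.035] tau6 -0.029
t 20.32 zyaw 1.699 q6 -1.9836 q [-0.2862  0.994 ] pos [ 0.495  -0.0216 -0.0034] F [-14.17  -1.56  -2.07] T [-0.429  2.295 -0.035] tau6 -0.067
```

```bash

python3 -m jog '{"jaw":[1,1,1],"delta_pos":[[-0.0003,-0.001,-0.000],[-0.0002,-0.0005,0],[0,0,0]],"twist":[0,0,0]}'>/dev/null; python3 r.py
python3 -m jog '{"jaw":[1,1,1,0.4,0.3],"delta_pos":[[0.0003,0.0025,-0.000],[0.0003,0.0025,0],[0,0,0],[0,0,0],[0,0,0]],"twist":[0,0,0,0,0]}'>/dev/null; python3 r.py
```

```text
t 20.57 zyaw 1.6992 q6 -1.9824 q [-0.2853  0.9975] pos [ 0.4949 -0.0214 -0.0035] F [-16.8   -3.56  -2.25] T [-0.615  2.866 -0.105] tau6 -0.108
t 20.98 zyaw 1.6978 q6 -1.9866 q [-0.2885  0.9828] pos [ 0.501  -0.0235  0.0009] F [ 0.08  0.48 -0.21] T [0.032 0.012 0.014] tau6 -0.001
```

```bash

python3 -m jog '{"jaw":[0.0,0,0,0,0],"delta_pos":[[0,0,0],[-0.03,0,0],[-0.04,0,0],[-0.04,0,0],[-0.035,0,0]],"twist":[0,0,0,0,0]}'>/dev/null; 
python3 -m jog '{"jaw":[0.0,0,0,0],"delta_pos":[[-0.02,-0.01,0],[0,0.0,0],[0,0,0],[0,0,0]],"twist":[0,0,0,0]}'>/dev/null; python3 r.py
python3 - <<'E'
from h import *
im,c=snap("wrist","w18");cv2.imwrite("pics/w18c.png",cv2.convertScaleAbs(cv2.resize(im[190:330,210:350,::-1],None,fx=4.2,fy=4.2,interpolation=cv2.INTER_CUBIC),alpha=1.5))
E
```

```text
t 21.73 zyaw 1.6982 q6 -1.9786 q [-0.2804  1.328 ] pos [ 0.5096 -0.022   0.1646] F [-0.35  0.07  0.12] T [ 0.023 -0.013 -0.013] tau6 -0.0
```

View pics/w18c.png

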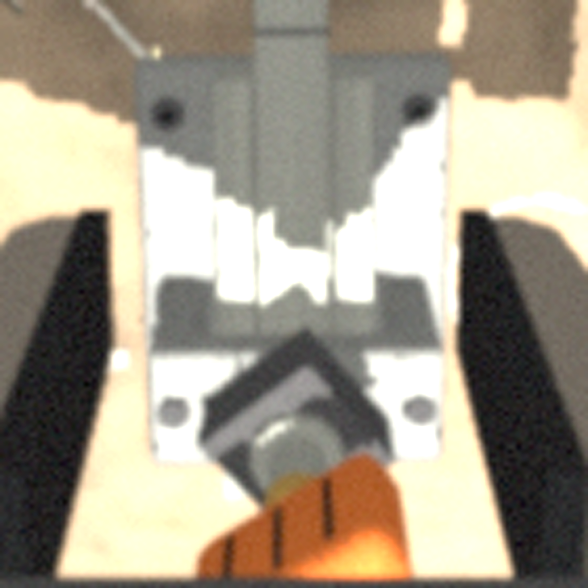

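```bash
python3 - <<'E'
import cv2
a=cv2.imread('pics/w18.png');cv2.imwrite('pics/w18d.png',cv2.convertScaleAbs(cv2.resize(a[262:312,250:310],None,fx=11,fy=11,interpolation=cv2.INTER_CUBIC),alpha=2.2,beta=-10))
E
```

```text
(no output)
```

View pics/w18d.png

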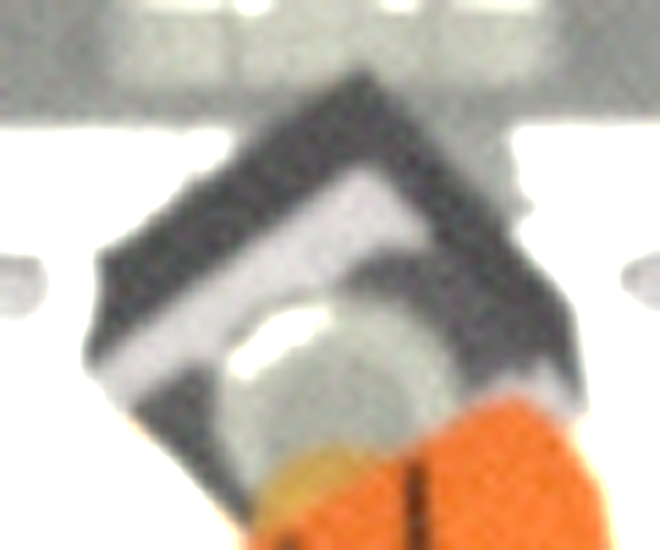

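```bash
python3 - <<'E'
from h import *
g=lambda x,y:(250+(x+.5)/11-.5,262+(y+.5)/11-.5)
P=[ray("wrist",*g(*p),.0783)[:2] for p in[(90,358),(365,165),(580,405)]]
print(np.round(P,4))
for a,b in((P[1],P[0]),(P[1],P[2])): d=b-a; print(np.linalg.norm(d).round(4),np.degrees(np.arctan2(d[1],d[0])))
E
```

```text
[[ 0.5998 -0.03  ]
 [ 0.5785 -0.0087]
 [ 0.599   0.0129]]
0.0301 -44.91204143468441
0.0298 46.48101868710104
```

```bash

python3 -m jog '{"jaw":[0,0,0,0,0],"delta_pos":[[0,-0.03,0.0039],[0,-0.04,0],[0,-0.0205,0],[0,0,0],[0,0,0]],"twist":[0,0,0,0.124,0.124]}'>/dev/null; 
python3 -m jog '{"jaw":[0,0,0,0,0],"delta_pos":[[0,0,0],[0,0.0,0],[0,0,0],[0,0,0],[0,0,0]],"twist":[0.124,0.124,0.124,0.124,0.124]}'>/dev/null; 
python3 -m jog '{"jaw":[0,0,0],"delta_pos":[[0,0,0],[0,0,0],[0,0,0]],"twist":[0.124,0,0]}'>/dev/null; python3 r.py
```

```text
t 22.87 zyaw 0.7093 q6 -0.9222 q [-0.2129  1.3505] pos [ 0.5985 -0.0067  0.164 ] F [ 0.46 -0.13 -0.11] T [-0.002  0.009  0.001] tau6 0.235
```

Descend to reported z ≈ 0.098 and grip.

```bash

python3 -m jog '{"jaw":[0,0,0,0,0],"delta_pos":[[0.025,0,0],[0.03,0,0],[0.011,0,0],[0,0,0],[0,0,0]],"twist":[0,0,0,0,0]}'>/dev/null; python3 r.py
python3 -m jog '{"jaw":[0.4,1,1,1,1],"delta_pos":[[0,0,0],[0,0,0],[0,0,0],[0,0,0],[0,0,0]],"twist":[0,0,0,0,0]}' 40; python3 r.py
```

```text
t 23.28 zyaw 0.7073 q6 -0.9201 q [-0.2128  1.2291] pos [ 0.599  -0.0068  0.0993] F [-0.18 -0.06  0.83] T [-0.086  0.053 -0.014] tau6 -0.018
clock: 23.7
position: [0.6002, -0.0069, 0.1006]
eef_rot: [0.664, -0.245, 0.663, 0.244]
contact_force: [1.7, 0.3, 2.1]
grip_width: 0.0154
t 23.7 zyaw 0.7061 q6 -0.9189 q [-0.2127  1.2279] pos [ 0.6002 -0.0069  0.1006] F [1.74 0.33 2.12] T [ 0.223 -0.344 -0.001] tau6 0.015
```

```bash

python3 -m jog '{"jaw":[1,1,1,1],"delta_pos":[[0,0,0],[0,0,0],[0,0,0],[0,0,0]],"twist":[-0.06,-0.06,-0.06,-0.03]}'>/dev/null; python3 r.py
python3 -m jog '{"jaw":[1,1,1,1],"delta_pos":[[-0.0001,0,0],[-0.0001,0,0],[-0.0001,0,0],[-0.0001,0,0]],"twist":[-0.06,-0.06,-0.06,-0.03]}'>/dev/null; python3 r.py
python3 -m jog '{"jaw":[1],"delta_pos":[[0,0,0]],"twist":[0]}'>/dev/null; python3 r.py
python3 - <<'E'
from h import *
im,c=snap("wrist","w19");cv2.imwrite("pics/w19c.png",cv2.convertScaleAbs(cv2.resize(im[160:260,220:340,::-1],None,fx=6,fy=6,interpolation=cv2.INTER_CUBIC),alpha=2))
im,c=snap("side","s19");cv2.imwrite("pics/s19c.png",cv2.convertScaleAbs(cv2.resize(im[200:260,285:345,::-1],None,fx=9,fy=9,interpolation=cv2.INTER_CUBIC),alpha=2))
E
```

```text
t 24.03 zyaw 0.9188 q6 -1.1316 q [-0.2127  1.228 ] pos [ 0.6002 -0.0069  0.1006] F [0.66 0.04 0.29] T [-0.037 -0.064 -0.012] tau6 0.063
t 24.37 zyaw 1.1287 q6 -1.3415 q [-0.213   1.2284] pos [ 0.6002 -0.0072  0.1008] F [ 1.25 -1.12  1.25] T [-0.148 -0.168 -0.049] tau6 0.027
t 24.45 zyaw 1.1267 q6 -1.3395 q [-0.2129  1.2284] pos [ 0.6002 -0.0072  0.1008] F [ 0.7  -0.83  0.64] T [-0.217 -0.237 -0.019] tau6 -0.39
```

View pics/w19c.png

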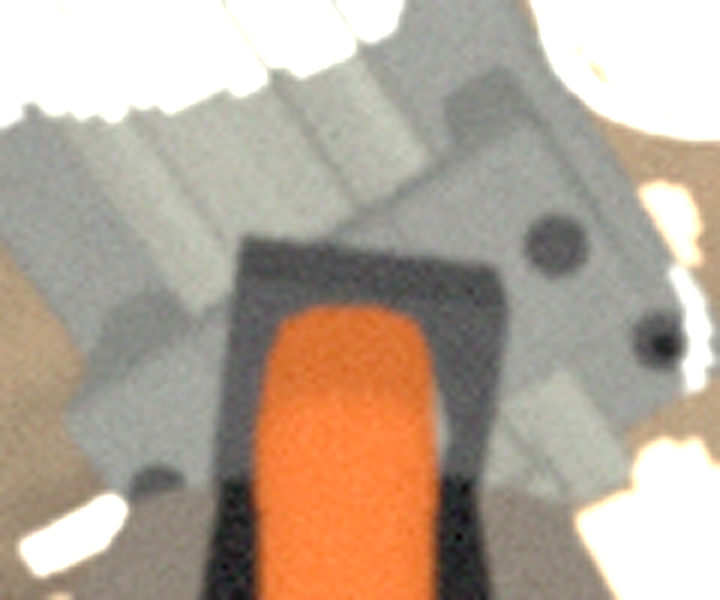

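View pics/s19c.png

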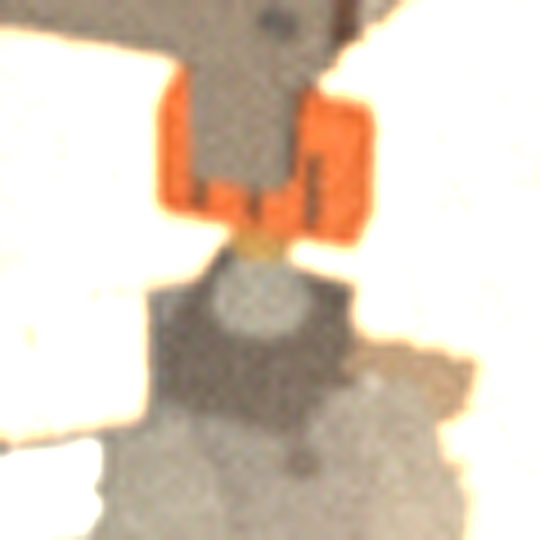

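```bash
python3 - <<'E'
from h import *
g=lambda x,y:(220+(x+.5)/6-.5,160+(y+.5)/6-.5)
for A,B in(((240,277),(497,305)),((245,240),(495,268))):
  P=[ray("wrist",*g(*p),z)[:2] for p,z in((A,.0785),(B,.0785))]; d=P[1]-P[0];print(np.linalg.norm(d),np.degrees(np.arctan2(d[1],d[0])))
P=[ray("wrist",*g(*p),.0785)[:2] for p in((240,277),(218,480),(497,305),(480,480))]
for a,b in((0,1),(2,3)): d=P[b]-P[a];print(np.degrees(np.arctan2(d[1],d[0])))
E
```

```text
0.029494932052264663 57.972883613882495
0.028548680272751512 57.82844712617195
-32.3521115538817
-29.697921101389998
```

```bash

python3 -m jog '{"jaw":[0,0,0,0,0],"delta_pos":[[0,0,0],[0,0,0],[0,0,0],[0,0,0],[0,0,0]],"twist":[0,0,0,0,0]}'>/dev/null; python3 r.py
python3 -m jog '{"jaw":[0,0,0,0,0],"delta_pos":[[-0.02,0,0],[-0.03,0,0],[-0.02,0,0],[0,0,0],[0,0,0]],"twist":[0,0,0,-0.114,-0.114]}'>/dev/null
python3 -m jog '{"jaw":[0,0,0,0,0],"delta_pos":[[0,0,0],[0,0,0],[0,0,0],[0,0,0],[0,0,0]],"twist":[-0.114,-0.114,-0.115,0,0]}'>/dev/null; python3 r.py
```

```text
t 24.97 zyaw 1.1259 q6 -1.3386 q [-0.2127  1.2289] pos [ 0.5993 -0.0067  0.0998] F [-0.1   0.42 -0.26] T [-0.01   0.018  0.003] tau6 0.001
t 25.8 zyaw 1.6938 q6 -1.9065 q [-0.2127  1.359 ] pos [ 0.5994 -0.0068  0.17  ] F [-0.13 -0.21  0.81] T [ 0.022  0.009 -0.07 ] tau6 -0.216
```

```bash

python3 -m jog '{"jaw":[0,0,0,0,0],"delta_pos":[[0,0.03,-0.003],[0,0.04,0],[0,0.0352,0],[0.03,0,0],[0.04,0,0]],"twist":[0.0,0,0,0,0]}'>/dev/null
python3 -m jog '{"jaw":[0.2,0.3,0.3,0.3,0.3],"delta_pos":[[0.04,0,0],[0.03,0,0],[0.02,0,0],[0,0,0],[0,0,0]],"twist":[0,0,0,0,0]}'>/dev/null; python3 r.py
python3 - <<'E'
from h import *
im,c=snap("wrist","w20");cv2.imwrite("pics/w20c.png",cv2.convertScaleAbs(cv2.resize(im[190:330,210:350,::-1],None,fx=4.2,fy=4.2,interpolation=cv2.INTER_CUBIC),alpha=1.5))
E
```

```text
t 26.63 zyaw 1.695 q6 -1.9856 q [-0.2907  1.0026] pos [ 0.4948 -0.0228  0.0096] F [-0.75 -0.76  0.54] T [ 0.036 -0.027  0.012] tau6 0.021
```

View pics/w20c.png

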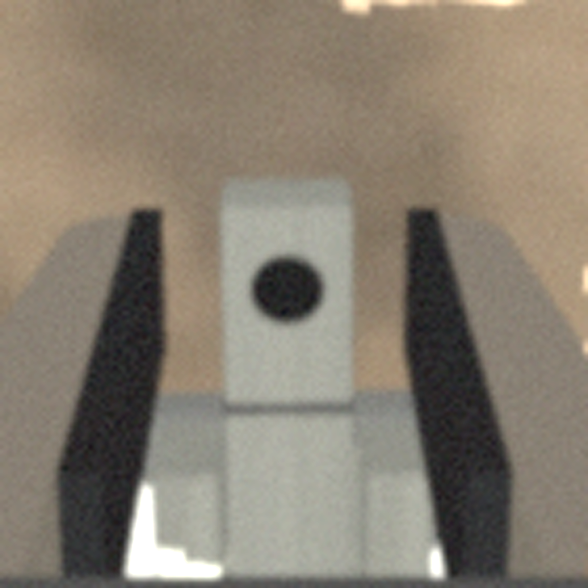

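```bash

python3 -m jog '{"jaw":[0.3,0.3,0.5,0.8,1],"delta_pos":[[0.0145,0,0],[0,0,0],[0,0,0],[0,0,0],[0,0,0]],"twist":[0,0,0,0,0]}' 40 >/dev/null
python3 -m jog '{"jaw":[1,1,1],"delta_pos":[[0,0,0],[0,0,0],[0,0,0]],"twist":[0,0,0]}' ; python3 r.py
for i in 1 2 3; do python3 -m jog '{"jaw":[1,1],"delta_pos":[[0.0003,0.001,0],[0,0.0,0]],"twist":[0,0]}'>/dev/null; python3 r.py; done
```

```text
clock: 27.35
position: [0.4967, -0.0232, -0.0029]
eef_rot: [-0.468, 0.531, -0.467, -0.53]
contact_force: [-1.8, 1.1, 8.3]
grip_width: 0.0177
t 27.35 zyaw 1.6974 q6 -1.9878 q [-0.2903  0.972 ] pos [ 0.4967 -0.0232 -0.0029] F [-1.81  1.1   8.32] T [0.392 0.248 0.219] tau6 0.229
t 27.52 zyaw 1.6971 q6 -1.9887 q [-0.2909  0.9694] pos [ 0.4967 -0.0231 -0.0029] F [0.47 2.98 5.21] T [ 0.606 -0.267  0.178] tau6 0.233
t 27.68 zyaw 1.6967 q6 -1.9896 q [-0.2915  0.9669] pos [ 0.4968 -0.0232 -0.0029] F [4.26 4.78 4.06] T [ 0.886 -0.683  0.272] tau6 0.241
t 27.85 zyaw 1.6965 q6 -1.9905 q [-0.2922  0.9647] pos [ 0.4967 -0.0233 -0.0029] F [6.69 5.1  3.39] T [ 0.935 -1.034  0.313] tau6 0.263
```

```bash

python3 -m jog '{"jaw":[1,1],"delta_pos":[[-0.0008,0.0003,0.0014],[0,0.0,0]],"twist":[0,0]}'>/dev/null; python3 r.py
for i in 1 2 3; do python3 -m jog '{"jaw":[1,1],"delta_pos":[[0.0003,0.0008,0.0002],[0,0.0,0]],"twist":[0,0]}'>/dev/null; python3 r.py; done
```

```text
t 28.02 zyaw 1.6964 q6 -1.9874 q [-0.2901  0.9663] pos [ 0.4951 -0.0222 -0.0028] F [4.81 1.5  0.75] T [ 0.499 -0.843  0.013] tau6 -0.003
t 28.18 zyaw 1.6961 q6 -1.9878 q [-0.2906  0.9644] pos [ 0.4951 -0.0224 -0.0028] F [6.54 2.11 0.35] T [ 0.47  -1.135  0.041] tau6 0.017
t 28.35 zyaw 1.6961 q6 -1.9881 q [-0.2909  0.9628] pos [ 0.4948 -0.0225 -0.0028] F [7.55 2.61 0.26] T [ 0.414 -1.282  0.05 ] tau6 0.026
t 28.52 zyaw 1.696 q6 -1.9884 q [-0.2913  0.9615] pos [ 0.4945 -0.0225 -0.0028] F [7.51 1.72 1.65] T [ 0.418 -1.354  0.03 ] tau6 0.021
```

```bash

for i in 1 2 3; do python3 -m jog '{"jaw":[1,1],"delta_pos":[[0.0001,0.001,0.0001],[0,0.0,0]],"twist":[0,0]}'>/dev/null; python3 r.py; done
```

```text
t 28.68 zyaw 1.696 q6 -1.9891 q [-0.292   0.9608] pos [ 0.4936 -0.0227 -0.0028] F [7.23 1.55 1.11] T [ 0.316 -1.359  0.06 ] tau6 0.001
t 28.85 zyaw 1.696 q6 -1.9897 q [-0.2927  0.9601] pos [ 0.4927 -0.0228 -0.0029] F [8.11 0.88 0.83] T [ 0.292 -1.32   0.061] tau6 -0.011
t 29.02 zyaw 1.6959 q6 -1.9903 q [-0.2934  0.9593] pos [ 0.4919 -0.0229 -0.0029] F [8.51 0.2  2.03] T [ 0.28  -1.384 -0.01 ] tau6 -0.021
```

```bash

for i in 1 2 3; do python3 -m jog '{"jaw":[1,1,1],"delta_pos":[[-0.0001,0.001,0],[0,0.001,0],[0,0,0]],"twist":[0,0,0]}'>/dev/null; python3 r.py; done
python3 -m jog '{"jaw":[1,1,1],"delta_pos":[[-0.0001,0.001,0],[0,0.0002,0],[0,0,0]],"twist":[0,0,0]}'>/dev/null; python3 r.py
```

```text
t 29.27 zyaw 1.6959 q6 -1.9921 q [-0.2952  0.9589] pos [ 0.4897 -0.0231 -0.0029] F [8.23 0.95 2.24] T [ 2.620e-01 -1.358e+00 -1.000e-03] tau6 -0.032
t 29.52 zyaw 1.696 q6 -1.9938 q [-0.297   0.9584] pos [ 0.4876 -0.0234 -0.0028] F [7.72 0.59 1.76] T [ 0.23  -1.238 -0.028] tau6 -0.038
t 29.77 zyaw 1.6959 q6 -1.9956 q [-0.2988  0.9579] pos [ 0.4854 -0.0236 -0.0029] F [7.78 1.57 2.06] T [ 0.239 -1.22  -0.058] tau6 -0.042
t 30.02 zyaw 1.6959 q6 -1.9966 q [-0.2998  0.9577] pos [ 0.4841 -0.0237 -0.0028] F [7.47 1.64 0.71] T [ 0.242 -1.302 -0.042] tau6 -0.04
```

```bash

python3 -m jog '{"jaw":[1,1,1],"delta_pos":[[0,-0.0012,0],[0,-0.0012,0],[0,0,0]],"twist":[0,0,0]}'>/dev/null; python3 r.py
python3 -m jog '{"jaw":[0.3,0.3,0.3,0.3,0.3],"delta_pos":[[0,0,0],[0,0,0],[0,0,0],[0,0,0],[0,0,0]],"twist":[0,0,0,0,0]}'>/dev/null; python3 r.py
python3 - <<'E'
from h import *
im,c=snap("wrist","w21");cv2.imwrite("pics/w21c.png",cv2.convertScaleAbs(cv2.resize(im[190:330,210:350,::-1],None,fx=4.2,fy=4.2,interpolation=cv2.INTER_CUBIC),alpha=1.5))
h=cv2.cvtColor(im,cv2.COLOR_RGB2GRAY)[235:285,265:292]
n,l,s,ce=cv2.connectedComponentsWithStats((h<45).astype(np.uint8))
for i in range(1,n):
  if s[i][4]>30: print(s[i],ce[i]+[265,235],ray("wrist",*(ce[i]+[265,235]),.032,c))
E
```

```text
t 30.27 zyaw 1.697 q6 -1.9944 q [-0.2982  0.9639] pos [ 0.484  -0.0237 -0.0031] F [-1.67 -1.67 10.12] T [-0.218  0.252 -0.036] tau6 -0.057
t 30.68 zyaw 1.697 q6 -1.9948 q [-0.2978  0.9628] pos [ 0.4814 -0.0224 -0.0056] F [ 0.28 -0.49  0.35] T [0.011 0.046 0.082] tau6 0.001
[  1  29  17  15 204] [274.08823529 271.06372549] [ 0.48477227 -0.02459966  0.032     ]
```

View pics/w21c.png

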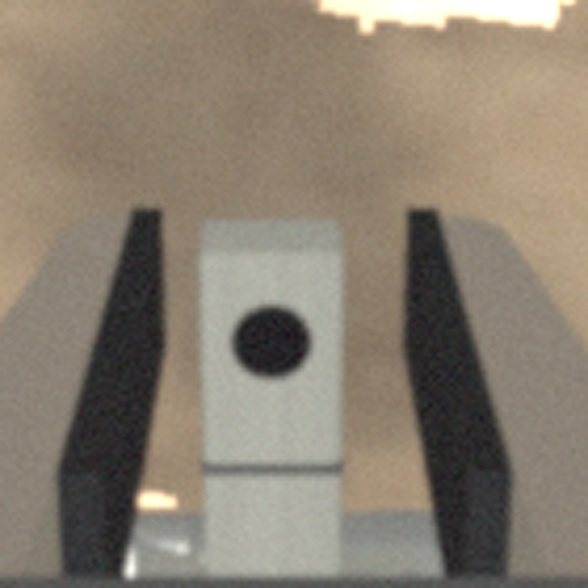

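```bash

python3 -m jog '{"jaw":[0,0,0,0,0],"delta_pos":[[-0.03,0,0],[-0.04,0,0],[-0.04,0,0],[-0.036,0,0],[0,0,0]],"twist":[0,0,0,0,0]}'>/dev/null; 
python3 -m jog '{"jaw":[0,0],"delta_pos":[[0,0,0],[0,0,0]],"twist":[0,0]}'>/dev/null; python3 r.py
python3 - <<'E'
from h import *
im,c=snap("wrist","w22");cv2.imwrite("pics/w22c.png",cv2.resize(im[180:330,225:345,::-1],None,fx=4,fy=4,interpolation=cv2.INTER_CUBIC))
a=cv2.imread("pics/w12.png")
cv2.imwrite("pics/w22d.png",cv2.resize(im[170:260,235:320,::-1],None,fx=6.5,fy=6.5,interpolation=cv2.INTER_CUBIC))
h=cv2.cvtColor(im,cv2.COLOR_RGB2GRAY)[170:240,262:300]
n,l,s,ce=cv2.connectedComponentsWithStats((h<45).astype(np.uint8))
for i in range(1,n):
  if s[i][4]>20: print(s[i],ce[i]+[262,170],ray("wrist",*(ce[i]+[262,170]),.032,c))
s1,_=snap("side","s22");cv2.imwrite("pics/s22c.png",cv2.resize(s1[170:290,230:360,::-1],None,fx=4.5,fy=4.5,interpolation=cv2.INTER_CUBIC))
E
```

```text
t 31.32 zyaw 1.697 q6 -1.9948 q [-0.2978  1.2774] pos [ 0.4812 -0.0223  0.1398] F [-0.09 -0.52 -0.46] T [ 0.058  0.008 -0.004] tau6 -0.001
[10 27  8  9 56] [275.5 201. ] [ 0.48462565 -0.02444381  0.032     ]
```

View pics/w22d.png

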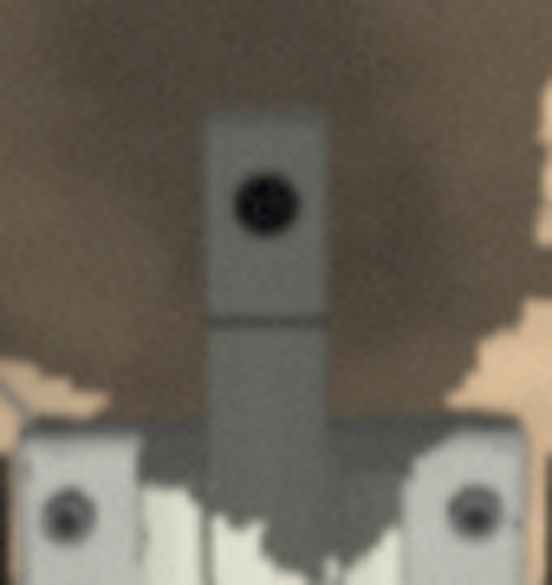

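View pics/s22c.png

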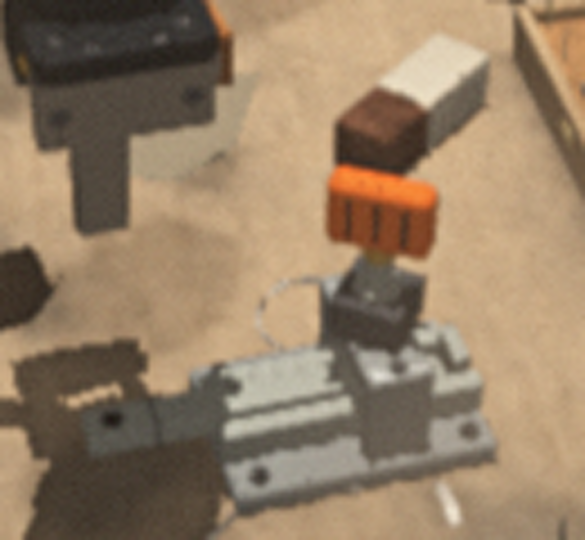

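View pics/w22c.png

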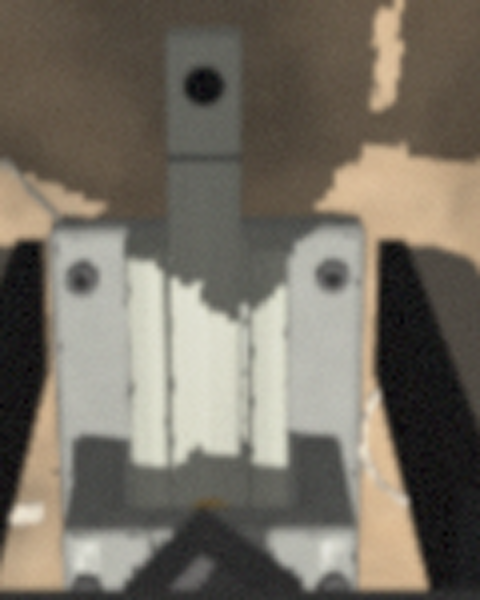

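```bash
python3 - <<'E'
from h import *
K,R,t=cal("wrist");o=-R.T@t;p0=np.array(get_obs()["position"])
def rr(tcp,u,z=.032):
    oo=o+np.array(tcp)-p0;d=R.T@np.linalg.solve(K,[*u,1.]);return oo+d*(z-oo[2])/d[2]
def dot(f,box):
    im=cv2.imread(f"pics/{f}.png",0);y0,y1,x0,x1=box;h=im[y0:y1,x0:x1]
    n,l,s,c=cv2.connectedComponentsWithStats((h<45).astype(np.uint8))
    return [(c[i]+[x0,y0]).round(2) for i in range(1,n) if 20<s[i][4]<350]
for f,tcp,box in(("w15",(.4953,-.0229,.008),(240,285,265,292)),("w20",(.4948,-.0228,.0096),(240,285,265,292)),("w21",(.4814,-.0224,-.0056),(240,290,262,290)),("w22",(.4812,-.0223,.1398),(185,240,262,300))):
    for u in dot(f,box): print(f,u,rr(tcp,u).round(4))
E
```

```text
w15 [278.91 258.28] [ 0.4974 -0.0227  0.032 ]
w20 [277.95 258.48] [ 0.4978 -0.0231  0.032 ]
w21 [274.09 271.06] [ 0.4849 -0.0247  0.032 ]
w22 [275.5 201. ] [ 0.4844 -0.0244  0.032 ]
```

```bash

python3 -m jog '{"jaw":[0.2,0.3,0.3,0.3,0.3],"delta_pos":[[0.025,-0.001,-0.002],[0.038,0,0],[0.038,0,0],[0.03,0,0],[0.0123,0,0]],"twist":[0,0,0,0,0]}'>/dev/null
python3 -m jog '{"jaw":[0.3,0.3,0.5,0.8,1],"delta_pos":[[0,0,0],[0,0,0],[0,0,0],[0,0,0],[0,0,0]],"twist":[0,0,0,0,0]}' 40 >/dev/null;python3 r.py
python3 -m jog '{"jaw":[1,1],"delta_pos":[[0,0,0],[0,0,0]],"twist":[0,0]}' ; python3 r.py
```

```text
t 32.25 zyaw 1.6972 q6 -1.998 q [-0.3007  0.9695] pos [ 0.4843 -0.0246 -0.0013] F [0.29 0.28 1.79] T [ 0.129 -0.027  0.131] tau6 0.162
clock: 32.42
position: [0.4844, -0.0246, -0.0013]
eef_rot: [-0.468, 0.531, -0.467, -0.53]
contact_force: [0.3, 1.1, 4.8]
grip_width: 0.0173
t 32.42 zyaw 1.6972 q6 -1.998 q [-0.3007  0.9694] pos [ 0.4844 -0.0246 -0.0013] F [0.28 1.13 4.76] T [ 0.215 -0.007  0.148] tau6 0.132
```

```bash

python3 -m jog '{"jaw":[1,1,1],"delta_pos":[[-0.0015,-0.001,0],[-0.0003,-0.001,0],[0,0,0]],"twist":[0,0,0]}'>/dev/null; python3 r.py
python3 -m jog '{"jaw":[1,1,1],"delta_pos":[[-0.0003,-0.0008,0],[-0.0002,-0.0005,0],[0,0,0]],"twist":[0,0,0]}'>/dev/null; python3 r.py
```

```text
t 32.67 zyaw 1.6971 q6 -1.9959 q [-0.2991  0.9747] pos [ 0.4842 -0.024  -0.0013] F [-2.79 -1.09  0.93] T [-0.003  0.315  0.06 ] tau6 0.051
t 32.92 zyaw 1.6973 q6 -1.9948 q [-0.2981  0.9777] pos [ 0.4843 -0.0237 -0.0012] F [-5.9  -0.53  0.31] T [-0.177  1.005 -0.014] tau6 0.005
```

```bash

python3 -m jog '{"jaw":[1,1,1],"delta_pos":[[-0.0002,-0.0006,-0.0002],[-0.0002,-0.0006,-0.0002],[0,0,0]],"twist":[0,0,0]}'>/dev/null; python3 r.py
python3 -m jog '{"jaw":[1,1,1],"delta_pos":[[-0.0001,-0.0006,-0.0002],[-0.0001,-0.0006,0],[0,0,0]],"twist":[0,0,0]}'>/dev/null; python3 r.py
```

```text
t 33.17 zyaw 1.6973 q6 -1.9946 q [-0.2978  0.9795] pos [ 0.485  -0.0238 -0.0012] F [-5.28 -0.71 -1.02] T [-0.078  1.021  0.003] tau6 0.03
t 33.42 zyaw 1.6973 q6 -1.9939 q [-0.2972  0.9804] pos [ 0.4862 -0.0238 -0.001 ] F [-6.47 -2.09 -0.42] T [-0.108  1.042  0.046] tau6 0.042
```

```bash

python3 -m jog '{"jaw":[1,1],"delta_pos":[[-0.0001,-0.0007,-0.0002],[0,0,0]],"twist":[0,0]}'>/dev/null; python3 r.py
python3 -m jog '{"jaw":[1,1,1],"delta_pos":[[0.0003,0.001,0],[0.0003,0.001,0],[0,0,0]],"twist":[0,0,0]}'>/dev/null; python3 r.py
python3 -m jog '{"jaw":[0.3,0.3,0.3,0.3],"delta_pos":[[0,0,0],[0,0,0],[0,0,0],[0,0,0]],"twist":[0,0,0,0]}'>/dev/null; python3 r.py
python3 -m jog '{"jaw":[0,0,0,0,0],"delta_pos":[[-0.03,0,0],[-0.04,0,0],[-0.04,0,0],[-0.036,0,0],[0,0,0]],"twist":[0,0,0,0,0]}'>/dev/null; 
python3 -m jog '{"jaw":[0,0],"delta_pos":[[0,0,0],[0,0,0]],"twist":[0,0]}'>/dev/null; python3 r.py
python3 - <<'E'
from h import *
im,c=snap("wrist","w23")
h=cv2.cvtColor(im,cv2.COLOR_RGB2GRAY)[170:240,262:300]
n,l,s,ce=cv2.connectedComponentsWithStats((h<45).astype(np.uint8))
for i in range(1,n):
  if s[i][4]>20: print(s[i],ce[i]+[262,170],ray("wrist",*(ce[i]+[262,170]),.032,c))
s1,_=snap("side","s23");cv2.imwrite("pics/s23c.png",cv2.resize(s1[170:290,230:360,::-1],None,fx=4.5,fy=4.5,interpolation=cv2.INTER_CUBIC))
snap("top","t23")
E
```

```text
t 33.58 zyaw 1.6973 q6 -1.9937 q [-0.2969  0.9809] pos [ 0.4868 -0.0238 -0.001 ] F [-5.26 -0.34 -0.68] T [-0.039  1.012  0.078] tau6 0.059
t 33.83 zyaw 1.6971 q6 -1.9957 q [-0.2985  0.9763] pos [ 0.487  -0.0243 -0.0006] F [-2.05  1.38 -1.72] T [0.149 0.549 0.128] tau6 0.119
t 34.17 zyaw 1.6968 q6 -1.9954 q [-0.2986  0.9756] pos [ 0.4887 -0.0249  0.0005] F [-0.14 -0.1  -0.09] T [ 0.054  0.014 -0.013] tau6 0.001
t 34.75 zyaw 1.697 q6 -1.9955 q [-0.2985  1.2875] pos [ 0.4873 -0.0245  0.1452] F [ 0.01 -0.17 -0.42] T [ 0.025 -0.027 -0.05 ] tau6 -0.001
[12 23  8  8 55] [277.67272727 196.43636364] [ 0.48753345 -0.02504083  0.032     ]
```

View pics/s23c.png

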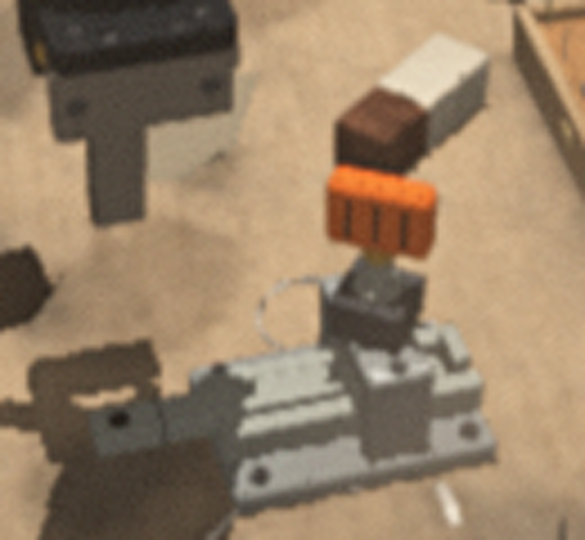

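View pics/t23.png

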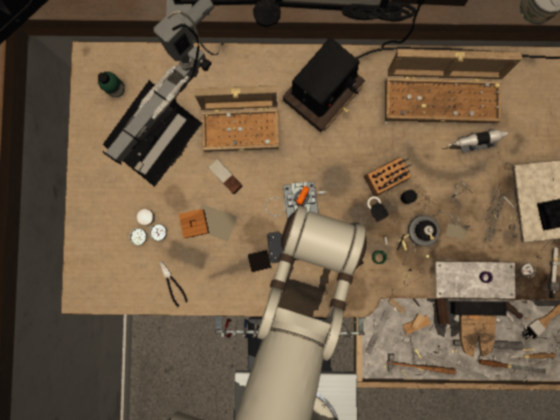

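```bash
python3 -c "
from h import *
print(close_job());st()"
```

```text
the job is handed in; nothing more can be done
None
the job is handed in; nothing more can be done
```

The job is handed in at about 35 s of the 72 s. The bar is nipped and about 10 mm out, and the driver is standing home in the screw head. No verdict came back.

**What I did**
- I put the driver into the screw head. The bit first caught on the socket chamfer, with up to 21 N on it, and seated after small shifts.
- I turned the screw to about 0.90 rad, read from the head edges. A trial pull dragged at about 11 to 12 N, which was too stiff.
- I pushed the bar home until it met the wall at about 17 N, then backed the screw off to about 0.69 rad and drew the bar out again.
- That pull slid steadily at about 7.5 to 8 N.
- The draw had gone to about 13 mm, so I pushed the bar back in under the drag, which took about 6 N. I then let go and lifted clear.

**Last checks**
- **Bar:** the dark dot is about 10.3 mm from where it was with the bar home.
- **Foot force:** I put it at roughly 5 to 8 N, worked out from the drag and the ratio you gave, not measured directly.
- **Driver:** in the side picture its shoulder sits on the mouth of the screw head.
- **Surroundings:** the top and side pictures show nothing around the fixture moved.

**What disagreed**
- The reported tool point lies about 15 to 20 mm below the real fingertips. My first two tries at gripping the bar closed above it without touching, and the grips that worked were made at reported heights of about zero or a few millimetres below the bench.
- The wrist camera read x about 2 mm further out than the arm did.

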